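Park the drawer caddy in its bay

TASK

The castors of the little drawer caddy are lying every which way. Take it by its push bar and run it straight forward on the open bench until all four castors trail straight behind, then steer it nose first into the parking bay, square and with the castors still trailing, and press it firmly but gently home against the rubber buffer, which you must find by feel since someone has reset its depth. Let go and leave it standing there, nose at the buffer, with the jar in the drawer upright and everything else undisturbed.

Things in the scene. Friction and masses are not known exactly. Their poses are not given: they have to be found in the camera images.
- caddy: Wheeled parts caddy, 190 mm long (x), 130 wide (y), 0.6 to 1 kg: dark steel deck (z 50 to 62 mm) on four swivel castors, with a maroon open drawer on it (rim at z 99) whose front is the caddy's flat nose. Origin at table level below the deck's middle; x points forward from push bar to nose (nose at x = +95 mm), y left, z up. Rolls any way once the castors swing round; drag 1 to 3 N.
- push_bar (a point): Middle of the steel push bar across the caddy's rear: 12 mm thick (along the caddy's x), 112 long (y), 18 high, centre 130 mm above the table and 85 mm behind the caddy's origin; axes as the caddy's. Its middle can be pinched from above, one finger before and one behind: fingers down to 25 mm below the bar's centre stay clear above the drawer's rim.
- bay: Parking bay fixed to the bench: two steel rails 64 mm high, 140 mm apart inside, flaring at the open mouth; end plate with rubber buffer. Origin at table level on its middle line; x points inward from mouth to buffer, y left, z up. Flares begin at x = -97 mm (caddy is outside while its origin is below x = -190), straight rails at x = -50. The buffer: see buffer_seat.
- buffer_seat (a point): Point 82 mm above the table, 95 mm along the bay's x from its origin, axes as the bay's. The face of the round rubber buffer (32 mm across) stands here or, as its rod is set, up to 30 mm nearer the mouth; the setting is not reported: find it by feel. Sprung: 8 N per mm, 14 mm travel, well damped, so hitting it fast adds force. 6 to 12 N is a good push; over 20 N on any part of the bay harms it.
- jar: Closed glass jar, 38 mm across, 50 mm tall, standing loose in the front of the drawer. Origin below its middle, z up.
- castor_fl (a joint): Swivel angle of the front left castor (32 mm wheel, 14 mm trail, swivel axis 62 mm ahead of and 40 mm to the left of the caddy's origin). 0 = wheel trailing straight behind its axis, towards the push bar; positive = turned counter-clockwise seen from above. Turns without limit; falls to 0 within about 60 to 80 mm of straight forward rolling.
- castor_fr (a joint): Swivel angle of the front right castor (32 mm wheel, 14 mm trail, swivel axis 62 mm ahead of and 40 mm to the right of the caddy's origin). 0 = wheel trailing straight behind its axis, towards the push bar; positive = turned counter-clockwise seen from above. Turns without limit; falls to 0 within about 60 to 80 mm of straight forward rolling.
- castor_rl (a joint): Swivel angle of the rear left castor (32 mm wheel, 14 mm trail, swivel axis 62 mm behind and 40 mm to the left of the caddy's origin). 0 = wheel trailing straight behind its axis, towards the push bar; positive = turned counter-clockwise seen from above. Turns without limit; falls to 0 within about 60 to 80 mm of straight forward rolling.
- castor_rr (a joint): Swivel angle of the rear right castor (32 mm wheel, 14 mm trail, swivel axis 62 mm behind and 40 mm to the right of the caddy's origin). 0 = wheel trailing straight behind its axis, towards the push bar; positive = turned counter-clockwise seen from above. Turns without limit; falls to 0 within about 60 to 80 mm of straight forward rolling.
- oil_bottle: Bystander: white plastic oil bottle, 48 mm across, 95 mm tall, upright beside the bay's far rail. Origin on the bench below its middle, or the middle of its underside.
- bush: Bystander: small flanged brass bush, 34 mm across, 28 mm tall, standing beside the bay's near rail. Origin on the bench below its middle, or the middle of its underside.
- wrench: Bystander: steel wrench, 150 mm long, lying. Origin on the bench below its middle, or the middle of its underside.
- carton: Bystander: cardboard carton 60 x 90 x 40 mm. Origin on the bench below its middle, or the middle of its underside.
- tape_roll: Bystander: roll of paper tape, 70 mm across, 20 mm high, lying flat. Origin on the bench below its middle, or the middle of its underside.
- parts_tray: Bystander: grey divided tray, 90 x 140 x 35 mm. Origin on the bench below its middle, or the middle of its underside.
- screwdriver: Bystander: screwdriver, 160 mm long, lying. Origin on the bench below its middle, or the middle of its underside.
Mind the look-alikes: they are no part of the job. What is shaped like the caddy but blue is not meant. Several things have the shape of the jar; the one meant has the colours described above.

How it is judged:
By the outcome, as a careful person would: the job done as asked, in the order asked, and still so for the second after the job is handed in, with the robot touching nothing.
It also fails if it takes over 67 s, if anything falls off the work surface, if the arm or the gripper's body presses on something with over 40 N, if the wrist force passes 120 N, or if a joint passes its speed limit or range.

ROBOT

A 6-joint arm with a two-finger parallel gripper is mounted at the origin on the work surface. World frame = base frame: x ahead of the robot, y to its left, z up, the work surface at z = 0. Lengths are in mm, angles in rad, forces in N, time in s.
With the tool pointing down it reaches from about 400 to 925 mm from the base axis. Payload 12.5 kg.
Tool frame: the origin (TCP) lies at the very end of the fingers, on their centre line; the grasp point (between the pads) lies 19 mm behind it; x points along the fingers, y is the direction in which the jaws open and shut, and the axes are right-handed (so a half turn about x gives the same grasp; the last joint's range is limited). The gripper opens to 95 mm and grips with 3 to 60 N. Pads are 20 mm wide; open, the fingers measure 119 mm over their backs; the gripper's body (75 mm by 180 mm) begins 59 mm behind the grasp point.
Start: joints at [-1.433, 0.491, 1.559, -0, 1.092, -0.106], TCP at [150.893, -606.533, 181.561] pointing down, gripper open.
Joint ranges: [-3.1, 3.1], [-0.84, 2.19], [0.05, 2.79], [-1.13, 4.28], [0.06, 2.93], [-2.69, 2.69]. Speed limits (rad/s): [2.22, 2.22, 2.79, 3.14, 3.14, 3.14].

INTERFACE

Orientations are given as [roll, pitch, yaw] about the fixed x, y, z axes, in that order (R = Rz(yaw) Ry(pitch) Rx(roll)).
In Python, from cell import env, optics, job gives the robot as it stands.
- The arm moves only by the shell command python3 -m handwheel 'ROWS' [OPENING]. ROWS is JSON, a list of rows, each an object with "travel": the shift along the world's x, y, z in mm, a list of three; "roll": the turn about the world's z in degrees. In form: [{"travel": [dx, dy, dz], "roll": roll}, ...]. A call has 1 to 8 rows; each row is the pose to reach, as a shift and turn from the pose commanded when the call began; what a row does not reach only later rows make up. A row lasts 1/10 s, in which the tool goes at most 50 mm and 8.59 degrees, less where a joint would pass 70% of its speed; a pose out of reach is approached as far as the arm can. A call with a gripper value outside its range is refused whole. OPENING is the closure, from -1 (fully open) to 1 (shut), set as the call begins (- or left out, the last holds). The fingers move at their own pace and stop on an object; the grip force is fixed at half the most. Time passes only in rows, so rows that repeat a pose let the fingers close. It gives the time, the measured TCP pose, the force and the opening at its end, in the units of the state.
- env.state(): the state, without advancing time (a new reading comes with each control period).
- optics.read_camera(name): name is "side" or "top" or "wrist"; returns the picture (480x640x3 uint8, red, green, blue); there is no depth.
- optics.camera_params(name): a dict with "fx", "fy", "cx", "cy" (pixels), "world_from_camera" (4x4, takes a point from camera to world coordinates). Camera axes: x right, y up, looking along -z (the intrinsics and any distortion apply to the point x, -y, -z); pixel columns grow to the right and rows downward; lengths in mm; the calibration is good to about 2 mm. A picture is of the moment at which its call begins: read the wrist's pose just before it. camera_params takes no time and is no camera call; for the wrist camera it gives the pose at the moment of the call.
- job.job_done(): hands the job in, once; it reports no verdict.
The state is a dict: "t": time; "joints": joint angles; "qvel": joint speeds; "tau": joint torques, N m; "eef_pos": TCP position; "tcp_rot": TCP orientation; "ft_force": force on the tool from outside, world axes, zero at the start; "moment": the same for the moment, N m; "opening": opening from 0.0 (shut) to 1.0 (fully open).
Only numpy, scipy, OpenCV 4.12 (cv2) and the standard library are available. Lean on these libraries where they do the work, as an engineer would, in place of code of your own. Each camera call takes 0.05 s, during which the arm holds its last target.

## Working session

There is one attempt and no reset: what is moved stays moved. The work goes in short steps, Python scripts to look and compute and a shell command to move; the robot and the scene stay as the last step left them, time stands still between calls to the robot, and variables do not carry over. Pictures are saved under pics/ and viewed, and the job is handed in when it is done.

```bash
ls; mkdir -p pics; cat > h.py <<'E'
from cell import env, optics, job
import numpy as np, cv2
def snap(n,f):
    im=optics.read_camera(n); cv2.imwrite('pics/'+f,im[:,:,::-1]); return im
def ray(n,u,v,P=None):
    p=P or optics.camera_params(n); T=np.array(p['world_from_camera'])
    d=np.array([(u-p['cx'])/p['fx'],-(v-p['cy'])/p['fy'],-1.0])
    return T[:3,3],T[:3,:3]@d
def plane(n,u,v,z,P=None):
    o,d=ray(n,u,v,P); return o+d*(z-o[2])/d[2]
def proj(n,X,P=None):
    p=P or optics.camera_params(n); T=np.array(p['world_from_camera'])
    c=T[:3,:3].T@(np.array(X)-T[:3,3]); return p['cx']+p['fx']*c[0]/-c[2], p['cy']-p['fy']*c[1]/-c[2]
E
python3 - <<'E'
from h import *
print(env.state())
for n in('top','side','wrist'):
    p=optics.camera_params(n); print(n,p); 
    snap(n,n+'0.png')
E
```

```text
pics
{'t': 0.0, 'joints': array([-1.43261965e+00,  4.91575733e-01,  1.55947855e+00, -5.89146850e-06,
        1.09169560e+00, -1.05581993e-01]), 'qvel': array([ 1.75792754e-04, -2.87580129e-08, -8.49096779e-04, -3.48465040e-04,
        1.29662830e-03, -7.42819069e-04]), 'tau': array([-3.38969599e-03, -6.12648225e+01, -2.58181250e+01,  6.91801356e-02,
        4.83157870e-02, -1.27185190e-04]), 'eef_pos': array([ 150.83543728, -606.22159933,  180.94170281]), 'tcp_rot': array([-1.67186328,  1.56963908,  1.71349076]), 'ft_force': array([-0.14035665, -0.3525794 , -0.39821904]), 'moment': array([-0.02102498,  0.04318658,  0.00707758]), 'opening': 1.0008209899618006}
top {'fx': 621.3492401246464, 'fy': 621.3492401246464, 'cx': 328.1606450888489, 'cy': 240.9446413843613, 'world_from_camera': array([[ 2.02172156e-03,  9.85159288e-01, -1.71630677e-01,
         2.57407568e+02],
       [-9.99997821e-01,  2.08104994e-03,  1.65754307e-04,
        -3.79309953e+01],
       [ 5.20466406e-04,  1.71629968e-01,  9.85161349e-01,
         1.61340663e+03],
       [ 0.00000000e+00,  0.00000000e+00,  0.000000
[... 279 characters left out ...]
.22091836e-01,  8.29253027e-01,
         7.84153992e+02],
       [ 5.80660307e-03,  8.45602469e-01,  5.33781554e-01,
         6.12749029e+02],
       [ 0.00000000e+00,  0.00000000e+00,  0.00000000e+00,
         1.00000000e+00]])}
wrist {'fx': 391.54722901471166, 'fy': 391.54722901471166, 'cx': 317.495939441481, 'cy': 245.8520703853593, 'world_from_camera': array([[ 2.42581328e-01,  9.40788328e-01,  2.36794472e-01,
         2.16082001e+02],
       [-9.70131073e-01,  2.35237876e-01,  5.92354878e-02,
        -5.90040417e+02],
       [ 2.50269061e-05, -2.44091099e-01,  9.69752306e-01,
         3.84762215e+02],
       [ 0.00000000e+00,  0.00000000e+00,  0.00000000e+00,
         1.00000000e+00]])}
```

View pics/top0.png

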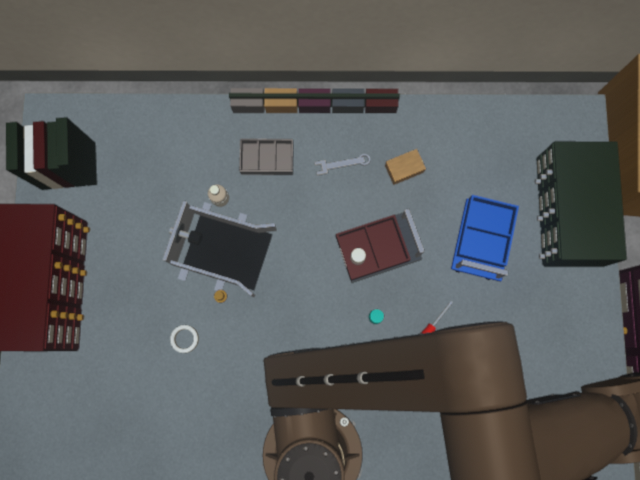

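View pics/side0.png

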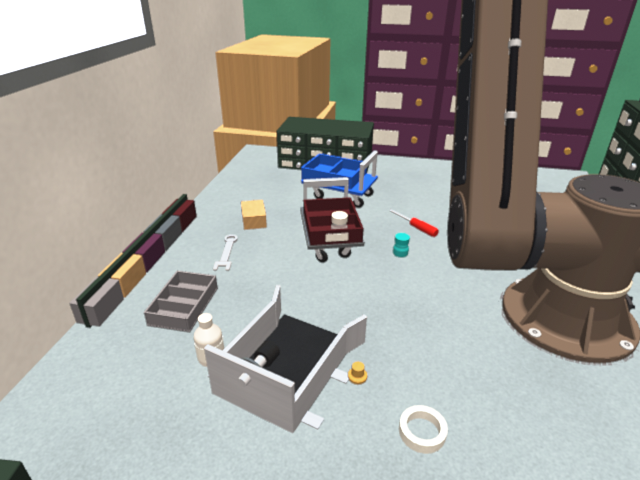

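View pics/wrist0.png

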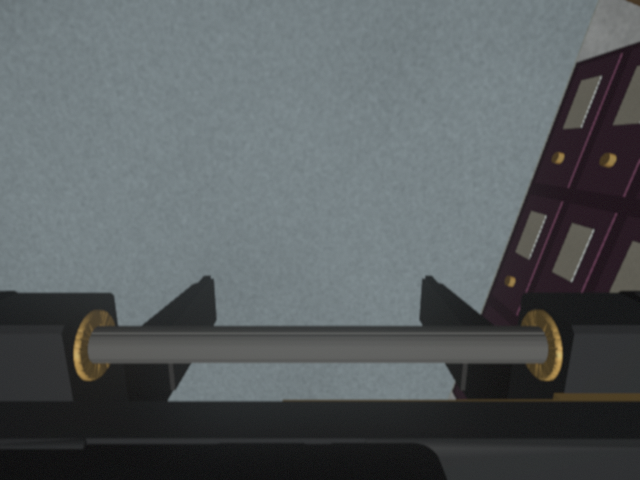

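```bash
python3 - <<'E'
from h import *
im=cv2.imread('pics/top0.png')
cv2.imwrite('pics/bay.png',cv2.resize(im[190:310,150:290],None,fx=5,fy=5,interpolation=cv2.INTER_CUBIC))
cv2.imwrite('pics/cad.png',cv2.resize(im[195:295,325:435],None,fx=6,fy=6,interpolation=cv2.INTER_CUBIC))
E
```

```text
(no output)
```

View pics/bay.png

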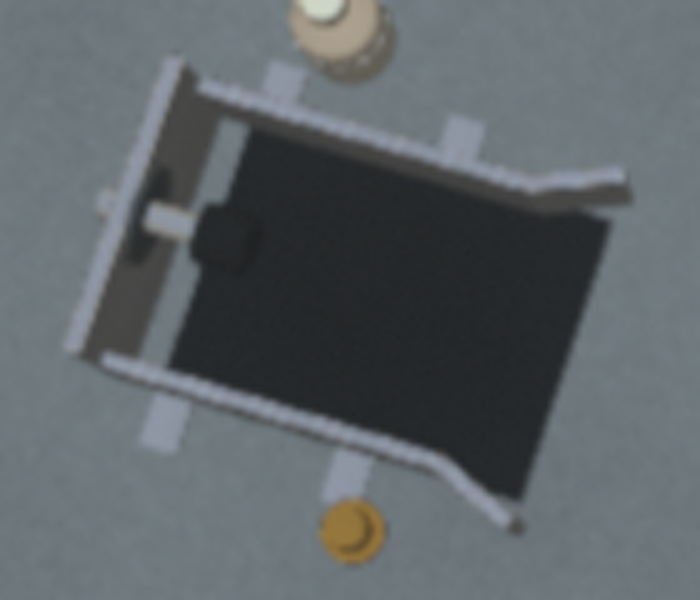

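View pics/cad.png

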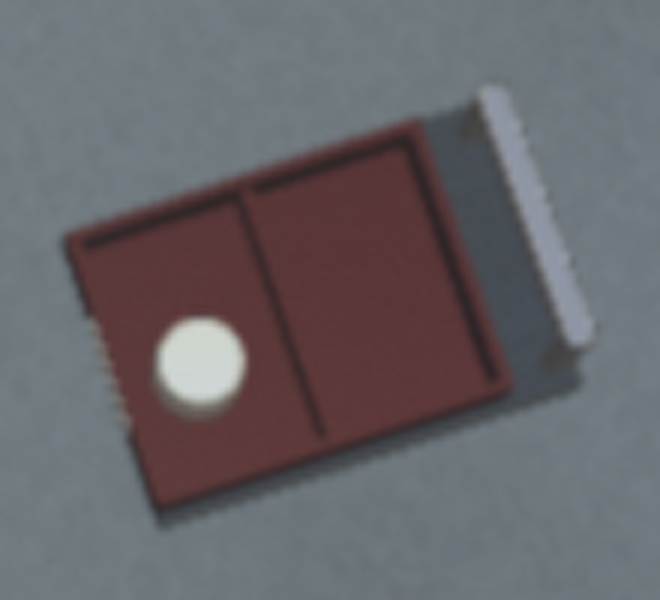

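```bash
cat > meas.py <<'E'
from h import *
def drawer(im,n='top'):
    hsv=cv2.cvtColor(im,cv2.COLOR_RGB2HSV).astype(int)
    R,G,B=[im[...,i].astype(int) for i in range(3)]
    m=((R>1.35*G)&(R>1.35*B)&(R>40)&(R<160)&(abs(G-B)<25)).astype(np.uint8)
    m[:, :90]=0; m[:150]=0; m[320:]=0; m[:,540:]=0
    k,l,s,c=cv2.connectedComponentsWithStats(m)
    i=1+np.argmax(s[1:,4]); mm=(l==i).astype(np.uint8)
    ct=max(cv2.findContours(mm,cv2.RETR_EXTERNAL,cv2.CHAIN_APPROX_NONE)[0],key=len)
    return mm,ct
def fitrect(ct,n,z,h=(1,0)):
    pts=np.array([plane(n,u,v,z)[:2] for u,v in ct[:,0,:]],np.float32)
    return cv2.minAreaRect(pts),pts
if __name__=='__main__':
    im=cv2.imread('pics/top0.png')[:,:,::-1]
    mm,ct=drawer(im); print(mm.sum())
    r,p=fitrect(ct,'top',99); print(r)
    # light mask push bar + rails
    R,G,B=[im[...,i].astype(int) for i in range(3)]
    lt=((B>135)&(abs(R-B)<25)).astype(np.uint8)
    for (x0,y0,x1,y1,z) in((395,200,435,265,139),(150,190,290,310,64)):
        m=np.zeros_like(lt); m[y0:y1,x0:x1]=lt[y0:y1,x0:x1]
        k,l,s,c=cv2.connectedComponentsWithStats(m)
        for i in range(1,k):
            if s[i,4]>25:
                v,u=np.nonzero(l==i); P=np.array([plane('top',a,b,z)[:2] for a,b in zip(u,v)],np.float32)
                print(s[i],P.mean(0),cv2.minAreaRect(P))
E
python3 meas.py
```

```text
2557
((507.1318664550781, -148.12554931640625), (117.94951629638672, 153.44007873535156), 18.591758728027344)
[405 209  19  43 207] [ 541.4789  -245.84529] ((541.9630126953125, -245.7367401123047), (109.47831726074219, 11.064910888671875), 18.589956283569336)
[209 190  10   4  32] [656.02435 256.36206] ((655.529541015625, 256.4703063964844), (7.925415515899658, 23.10613250732422), 0.12349897623062134)
[162 201  25  59 249] [555.1018  353.92343] ((556.5574951171875, 357.06915283203125), (17.573143005371094, 159.31915283203125), 73.1789779663086)
[190 202  85  26 386] [592.5618  215.58737] ((593.9761962890625, 206.97708129882812), (220.51348876953125, 27.27398109436035), 73.2212905883789)
[180 231   9   6  34] [544.89667 328.24695] ((544.733154296875, 328.2781982421875), (21.072885513305664, 9.655179977416992), 71.61426544189453)
[171 261  81  34 217] [439.27524 251.71643] ((440.11688232421875, 253.15008544921875), (219.4116668701172, 18.826560974121094), 68.3570327758789)
[177 269  11  12  97] [441.31616 327.6137 ] ((441.41485595703125, 327.62030029296875), (20.874311447143555, 28.418052673339844), 73.82194519042969)
[214 280  11  11  80] [415.1526  235.86948] ((413.47216796875, 235.76861572265625), (20.72612190246582, 27.392704010009766), 73.23990631103516)
```

```bash
cat > m2.py <<'E'
from h import *
from scipy.spatial.transform import Rotation as Ro
s=env.state(); R=Ro.from_euler('xyz',s['tcp_rot']).as_matrix(); print('jaw axis',R[:,1], np.degrees(np.arctan2(R[1,1],R[0,1])),'x',R[:,0])
im=cv2.imread('pics/top0.png')[:,:,::-1]
r,g,b=[im[...,i].astype(int) for i in range(3)]
def cen(m,lim):
    x0,y0,x1,y1=lim; q=np.zeros(m.shape,bool); q[y0:y1,x0:x1]=m[y0:y1,x0:x1]; v,u=np.nonzero(q); return u.mean(),v.mean(),len(u),(u.min(),u.max(),v.min(),v.max())
t=cen((g>r+40)&(b>r+30),(350,290,400,340)); print('teal',t,plane('top',t[0],t[1],50),plane('top',t[0],t[1],25))
rd=cen((r>150)&(g<70),(400,300,470,345)); print('red handle',rd,plane('top',rd[0],rd[1],12))
w=cen((r>170)&(g>170)&(b>160),(340,240,375,275)); print('jar lid',w,plane('top',w[0],w[1],115))
bo=cen((r>b+40)&(g>b+10),(205,285,235,305)); print('bush',bo,plane('top',bo[0],bo[1],14))
# rails: row-profile -> light top strip centre, columns
lum=(r+g+b)/3
for name,(u0,u1,va,vb) in {'far':(193,252,200,232),'near':(174,234,256,288)}.items():
    pts=[]
    for u in range(u0,u1+1,3):
        # expected: brightest pixel around
        col=lum[va:vb,u]; f=(u-u0)/(u1-u0)
        e=(208+ (227-208)*f) if name=='far' else (262+(281-262)*f)
        lo=int(e)-4-va; seg=col[max(lo,0):lo+9]; base=np.median(seg)
        wgt=np.clip(seg-135,0,None)
        if wgt.sum()>0: pts.append((u,va+max(lo,0)+(wgt*np.arange(len(seg))).sum()/wgt.sum()))
    P=np.array([plane('top',a,c,64)[:2] for a,c in pts],np.float32)
    l=cv2.fitLine(P,cv2.DIST_HUBER,0,.01,.01).ravel()
    res=(P-l[2:])@np.array([-l[1],l[0]])
    print(name,l,np.degrees(np.arctan2(l[1],l[0])),'res',np.abs(res).max())
for nm,(u,v) in dict(farbend=(257,227.6),nearbend=(238,282),farmouth=(274.8,225.2),nearmouth=(253,295)).items(): print(nm,plane('top',u,v,64))
for nm,(u,v) in dict(pl_far=(150+180/5,190+62/5),pl_near=(150+72/5,190+350/5)).items(): print(nm,plane('top',u,v,110))
E
python3 m2.py
```

```text
jaw axis [ 2.41402389e-01 -9.70424787e-01 -7.86725779e-04] -76.03067032498465 x [-1.03477001e-04  7.84961336e-04 -9.99999687e-01]
teal (np.float64(376.1270718232044), np.float64(315.9337016574586), 181, (np.int64(369), np.int64(383), np.int64(309), np.int64(323))) [ 339.61706438 -158.56926641   50.        ] [ 340.93165354 -160.4983594    25.        ]
red handle (np.float64(429.9782608695652), np.float64(328.5), 46, (np.int64(425), np.int64(434), np.int64(325), np.int64(331))) [ 309.99364508 -298.66594279   12.        ]
jar lid (np.float64(358.01428571428573), np.float64(254.82857142857142), 140, (np.int64(352), np.int64(364), np.int64(249), np.int64(261))) [ 484.24262191 -111.0484235   115.        ]
bush (np.float64(220.1451612903226), np.float64(295.81451612903226), 124, (np.int64(214), np.int64(226), np.int64(290), np.int64(302))) [392.1540056  239.43736828  14.        ]
far [2.8795570e-01 9.5764375e-01 5.9255573e+02 2.3694897e+02] 73.26439 res 4.0303164
near [2.9107371e-01 9.5670062e-01 4.4845111e+02 2.7403705e+02] 73.07774 res 0.7310815
farbend [561.36979828 142.66308743  64.        ]
nearbend [422.58713556 187.19525663  64.        ]
farmouth [567.68227522  97.54804596  64.        ]
nearmouth [390.14081818 148.92401214  64.        ]
pl_far [615.7096192  314.93366912 110.        ]
pl_near [471.23348671 361.72759027 110.        ]
```

```bash
python3 -m handwheel '[{"travel":[35,32,0],"roll":1},{"travel":[72,66,0],"roll":2},{"travel":[109,100,0],"roll":3},{"travel":[146,134,0],"roll":4},{"travel":[183,168,0],"roll":4.6},{"travel":[220,202,0],"roll":4.6},{"travel":[257,236,0],"roll":4.6},{"travel":[294,270,0],"roll":4.6}]' -1; python3 -m handwheel '[{"travel":[30,28,0],"roll":0},{"travel":[60,56,0],"roll":0},{"travel":[85,80,0],"roll":0},{"travel":[97,91,0],"roll":0},{"travel":[97,91,0],"roll":0}]'
python3 - <<'E'
from h import *
print(env.state()['eef_pos'],env.state()['tcp_rot'])
snap('top','top1.png');snap('wrist','wr1.png')
E
```

```text
t: 0.95
eef_pos: [444.8, -336.1, 181.5]
tcp_rot: [0.66, 1.571, -2.157]
ft_force: [-0.3, -0.2, -0.4]
opening: 1.0
t: 1.45
eef_pos: [541.5, -245.5, 181.2]
tcp_rot: [-0.809, 1.57, 2.659]
ft_force: [-0.4, -0.9, -0.6]
opening: 0.999
[ 541.48787316 -245.4859291   181.19175424] [-0.80946374  1.57040563  2.65859485]
```

View pics/top1.png

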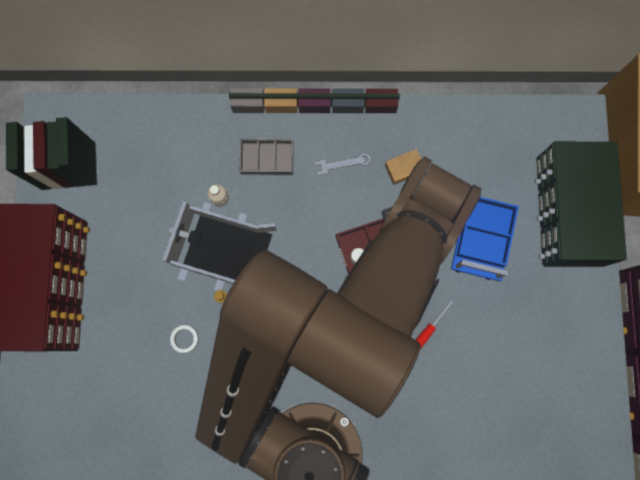

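View pics/wr1.png

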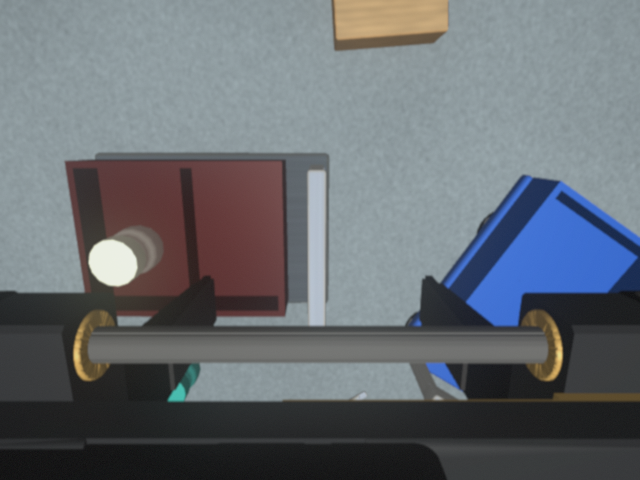

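```bash
python3 - <<'E'
from h import *
for z in(110,139,188): print(z,proj('top',(560,-302,z)),proj('top',(570,-331,z)))
for u,v,z in((470,197,99),(457,250,99),(455,258,139),(452,268,139),(452,270,62),(465,215,62)): print(u,v,z,plane('top',u,v,z))
E
python3 - <<'E'
import cv2
im=cv2.imread('pics/top0.png')
cv2.imwrite('pics/blue.png',cv2.resize(im[180:290,395:535],None,fx=5,fy=5,interpolation=cv2.INTER_CUBIC))
E
```

```text
110 (np.float64(435.11727480326624), np.float64(224.92630998249837)) (np.float64(446.74589056104355), np.float64(220.9803737121549))
139 (np.float64(437.15455098975906), np.float64(222.56655857887068)) (np.float64(449.00140698468385), np.float64(218.54847335627758))
188 (np.float64(440.7784883588885), np.float64(218.36899746754008)) (np.float64(453.0133159537555), np.float64(214.22282857383524))
470 197 99 [ 633.73833831 -393.29041998   99.        ]
457 250 99 [ 499.22761363 -356.20682234   99.        ]
455 258 139 [ 473.4097673  -342.35289438  139.        ]
452 268 139 [ 449.24071056 -334.38238132  139.        ]
452 270 62 [ 454.19296834 -349.70131562   62.        ]
465 215 62 [ 595.66763491 -387.44915746   62.        ]
```

View pics/blue.png

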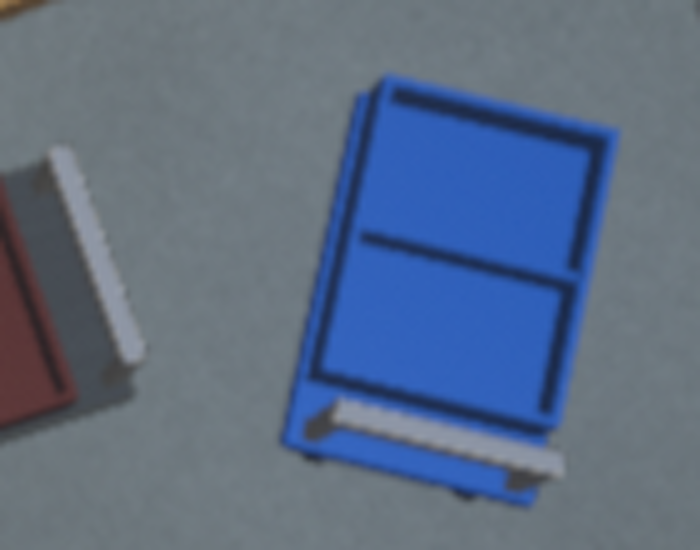

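```bash
python3 -m handwheel '[{"travel":[0,0,-15],"roll":0},{"travel":[0,0,-35],"roll":0},{"travel":[0,0,-55],"roll":0},{"travel":[0,0,-67],"roll":0},{"travel":[0,0,-71],"roll":0},{"travel":[0,0,-71],"roll":0}]'; python3 -m handwheel '[{"travel":[0,0,0],"roll":0},{"travel":[0,0,0],"roll":0},{"travel":[0,0,0],"roll":0},{"travel":[0,0,0],"roll":0},{"travel":[0,0,0],"roll":0},{"travel":[0,0,0],"roll":0},{"travel":[0,0,0],"roll":0},{"travel":[0,0,0],"roll":0}]' 1
python3 - <<'E'
from h import *
snap('side','sd2.png');snap('wrist','wr2.png')
print(env.state()['opening'],env.state()['ft_force'])
E
```

```text
t: 2.15
eef_pos: [540.2, -247.3, 110.5]
tcp_rot: [-0.463, 1.57, 3.002]
ft_force: [0.9, -0.4, -0.4]
opening: 0.998
t: 2.95
eef_pos: [540.6, -246.7, 110.6]
tcp_rot: [1.146, 1.571, -1.671]
ft_force: [0.1, -0.5, 0.2]
opening: 0.384
0.30131260579393443 [-0.49603832 -0.84069575 -0.18771988]
```

View pics/sd2.png

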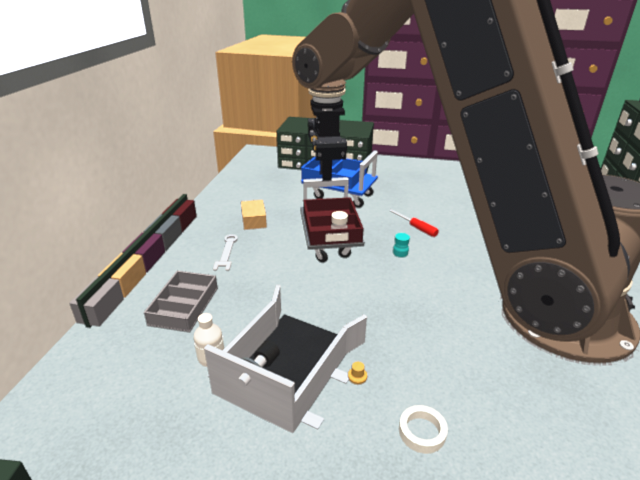

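View pics/wr2.png

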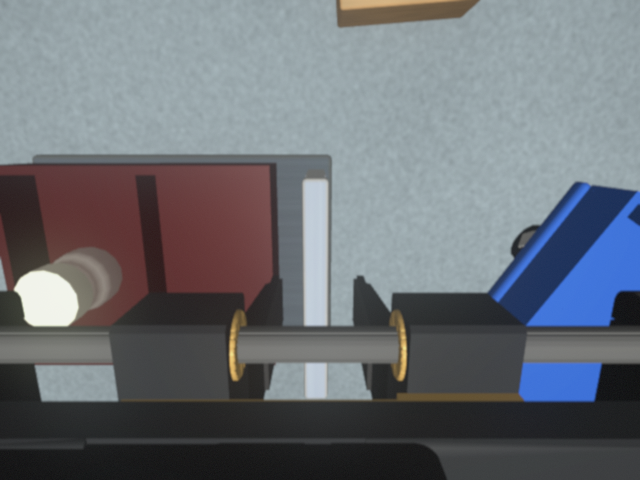

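```bash
python3 -m handwheel '[{"travel":[0,0,0],"roll":0},{"travel":[0,0,0],"roll":0},{"travel":[0,0,0],"roll":0},{"travel":[0,0,0],"roll":0},{"travel":[0,0,0],"roll":0}]'
python3 - <<'E'
from h import *
snap('wrist','wr3.png')
s=env.state();print(s)
E
```

```text
t: 3.55
eef_pos: [540.6, -246.7, 110.6]
tcp_rot: [1.62, 1.571, -1.198]
ft_force: [0.8, 0.3, -0.8]
opening: 0.003
{'t': 3.6, 'joints': array([-5.39256127e-01,  5.26242319e-01,  1.71306285e+00, -1.18891622e-04,
        9.02178515e-01,  7.07529305e-01]), 'qvel': array([-1.57827554e-04, -3.41815934e-04, -2.67443622e-04,  1.42410796e-04,
       -5.19501130e-05,  1.54567270e-03]), 'tau': array([-1.70368567e-03, -5.99488413e+01, -2.22295868e+01,  6.72036828e-02,
       -2.60665559e-02, -2.72415317e-07]), 'eef_pos': array([ 540.60690279, -246.74416148,  110.5731553 ]), 'tcp_rot': array([ 1.57024877,  1.57065287, -1.2472593 ]), 'ft_force': array([-0.08191149,  0.20130308,  0.13594332]), 'moment': array([-0.0754718 ,  0.00062814, -0.01614775]), 'opening': 0.004913538484480127}
```

View pics/wr3.png

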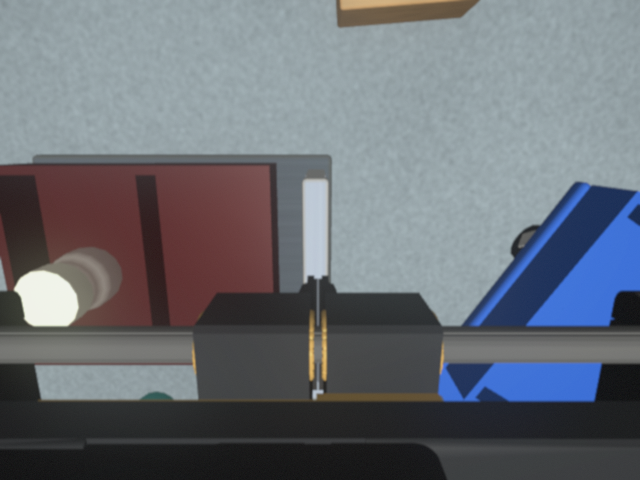

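```bash
python3 - <<'E'
from h import *
P=optics.camera_params('wrist')
B=np.array([541.96,-245.74]);e=np.array([.9478,.3188])
for z in(139,121,130):
  for t in(-56,0,56): print(z,t,proj('wrist',[*(B+t*e),z],P))
s=env.state();print('tcp',proj('wrist',s['eef_pos'],P), proj('wrist',s['eef_pos']+[0,0,19],P))
T=np.array(P['world_from_camera']);print(T)
im=cv2.imread('pics/wr3.png'); cv2.imwrite('pics/wr3z.png',cv2.resize(im[160:410,230:410],None,fx=3.2,fy=2.4,interpolation=cv2.INTER_CUBIC))
s=cv2.imread('pics/sd2.png'); 
snap('side','sd3.png'); s=cv2.imread('pics/sd3.png');cv2.imwrite('pics/sd3z.png',cv2.resize(s[90:270,270:390],None,fx=4,fy=3.3,interpolation=cv2.INTER_CUBIC))
for z in(139,121): print('side',[proj('side',[*(B+t*e),z]) for t in(-56,0,56)])
print('side tcp',proj('side',env.state()['eef_pos']))
E
```

```text
139 -56 (np.float64(316.5036167325126), np.float64(393.2157878123419))
139 0 (np.float64(316.5293774497624), np.float64(289.75220559451634))
139 56 (np.float64(316.55922756775675), np.float64(169.86423402246004))
121 -56 (np.float64(316.5479040593016), np.float64(373.4425622431073))
121 0 (np.float64(316.57443226822835), np.float64(277.5251589066893))
121 56 (np.float64(316.6047844214821), np.float64(167.78161256349267))
130 -56 (np.float64(316.5266876139731), np.float64(382.915194476173))
130 0 (np.float64(316.55291440260316), np.float64(283.3647107366549))
130 56 (np.float64(316.5831039052318), np.float64(168.7727325529607))
tcp (np.float64(317.54859003150983), np.float64(274.1540456382884)) (np.float64(317.5951332789545), np.float64(286.1135559546824))
[[ 3.19600270e-01  9.18932523e-01  2.31124826e-01  6.04265851e+02]
 [-9.47551831e-01  3.09665467e-01  7.90748144e-02 -2.25007240e+02]
 [ 1.09304154e-03 -2.44275084e-01  9.69705362e-01  3.14289069e+02]
 [ 0.00000000e+00  0.00000000e+00  0.00000000e+00  1.00000000e+00]]
side [(np.float64(346.5404297578508), np.float64(178.3056748803796)), (np.float64(324.2812580448961), np.float64(179.34055421371195)), (np.float64(301.7855810003842), np.float64(180.38642921584122))]
side [(np.float64(346.25953832658075), np.float64(184.90110187172013)), (np.float64(324.1851827597701), np.float64(185.96188184936318)), (np.float64(301.8782587770754), np.float64(187.03383786873718))]
side tcp (np.float64(324.72632602931856), np.float64(189.63340611004978))
```

View pics/wr3z.png

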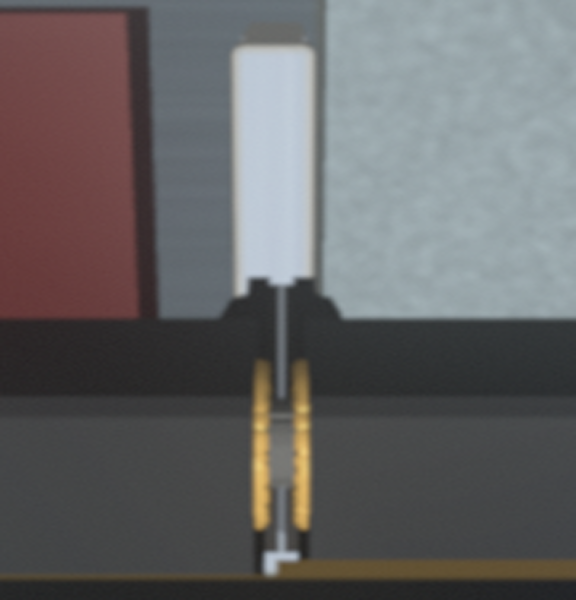

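View pics/sd3z.png

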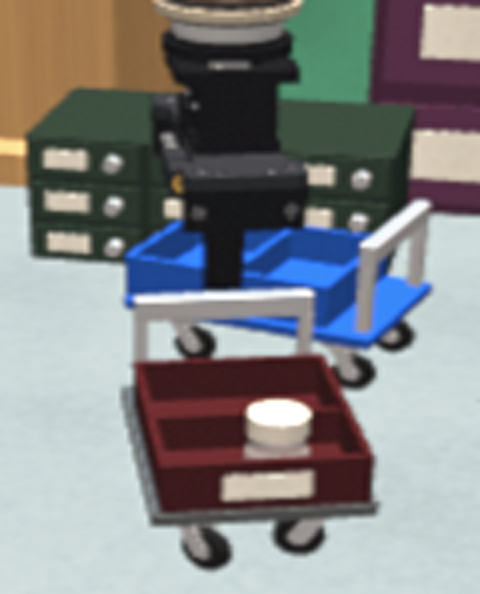

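```bash
python3 -m handwheel '[{"travel":[0,0,10],"roll":0},{"travel":[0,0,25],"roll":0},{"travel":[0,0,25],"roll":0}]'
python3 - <<'E'
from h import *
snap('side','sd4.png'); s=cv2.imread('pics/sd4.png');cv2.imwrite('pics/sd4z.png',cv2.resize(s[130:230,280:380],None,fx=6,fy=6,interpolation=cv2.INTER_CUBIC))
snap('wrist','wr4.png')
e=env.state()['eef_pos']; print(e)
for k in(0,19,34,78): print(k,proj('side',e+[0,0,k]))
E
```

```text
t: 3.95
eef_pos: [541.5, -247.2, 137.8]
tcp_rot: [2.25, 1.567, -0.567]
ft_force: [-0.4, -0.4, 1.2]
opening: 0.001
[ 540.69325244 -246.77726509  135.91013646]
0 (np.float64(324.84380396782524), np.float64(180.35959773638012))
19 (np.float64(324.9518282538853), np.float64(173.2716853218148))
34 (np.float64(325.0384893174802), np.float64(167.58550075242806))
78 (np.float64(325.29997897093926), np.float64(150.42810190599516))
```

View pics/sd4z.png

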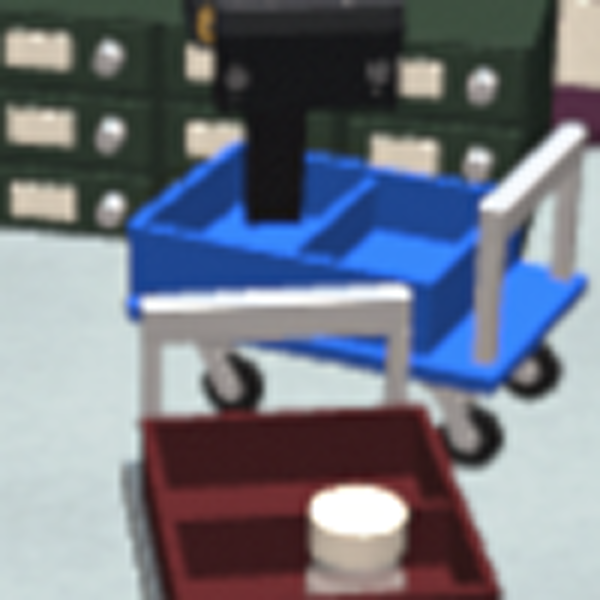

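View pics/wr4.png

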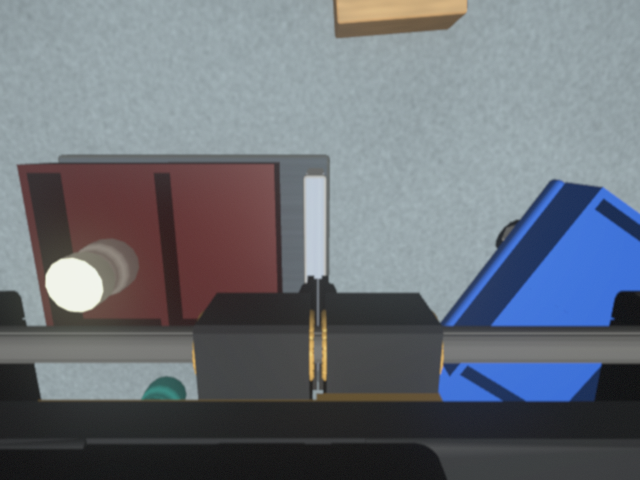

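```bash
python3 - <<'E'
from h import *
e=env.state()['eef_pos']; f=e+np.array([-.319,.948,0])*12
for k in range(20,50,4): print(k,proj('side',f+[0,0,k]),proj('side',e+[0,0,k]))
im=cv2.imread('pics/sd4.png').astype(int).sum(2)
print(im[155:180,326])
P=optics.camera_params('wrist')
for k in (0,20,34,40): 
  c=e+[0,0,k]; q=np.array([.948,.319,0])*10
  print(k,proj('wrist',c,P),proj('wrist',c+q,P))
E
```

```text
20 (np.float64(325.62976007300375), np.float64(174.87273754629786)) (np.float64(324.95756745302316), np.float64(172.89511314251615))
24 (np.float64(325.6542623219051), np.float64(173.3530642422988)) (np.float64(324.9805785700028), np.float64(171.38526024126566))
28 (np.float64(325.67885834900034), np.float64(171.82757464697272)) (np.float64(325.0036769705452), np.float64(169.86968031074764))
32 (np.float64(325.7035486937019), np.float64(170.29623530499725)) (np.float64(325.02686315220745), np.float64(168.3483407042184))
36 (np.float64(325.7283338995671), np.float64(168.75901250397715)) (np.float64(325.0501376163356), np.float64(166.8212085263262))
40 (np.float64(325.7532145143379), np.float64(167.2158722719701)) (np.float64(325.0735008681007), np.float64(165.28825063074027))
44 (np.float64(325.7781910899816), np.float64(165.66678037498426)) (np.float64(325.0969534165356), np.float64(163.74943361775274))
48 (np.float64(325.80326418273125), np.float64(164.11170231444657)) (np.float64(325.1204957745717), np.float64(162.20472383185296))
[ 70  60  68  72  63  66  70  69  63  65  60 113 319 447 446 445 431 367
 256 244 244 235 288 570 752]
0 (np.float64(317.53974841710556), np.float64(274.1425273394086)) (np.float64(317.55371672061193), np.float64(256.51269373691554))
20 (np.float64(317.61421695711334), np.float64(286.772484642597)) (np.float64(317.630540316419), np.float64(267.52312174010325))
34 (np.float64(317.67584177036997), np.float64(297.2241298630662)) (np.float64(317.69424777124556), np.float64(276.65373242377103))
40 (np.float64(317.7051767580531), np.float64(302.19938037675354)) (np.float64(317.72461681741413), np.float64(281.0062518919357))
```

```bash
python3 -m handwheel '[{"travel":[0,0,0],"roll":0},{"travel":[0,0,0],"roll":0},{"travel":[0,0,0],"roll":0},{"travel":[0,0,0],"roll":0},{"travel":[0,0,0],"roll":0},{"travel":[0,0,0],"roll":0}]' 0; python3 -m handwheel '[{"travel":[0,0,-8],"roll":0},{"travel":[0,0,-18],"roll":0},{"travel":[0,0,-28],"roll":0},{"travel":[0,0,-38],"roll":0},{"travel":[0,0,-46],"roll":0},{"travel":[0,0,-46],"roll":0}]'
python3 - <<'E'
from h import *
snap('side','sd5.png'); s=cv2.imread('pics/sd5.png');cv2.imwrite('pics/sd5z.png',cv2.resize(s[130:230,280:380],None,fx=6,fy=6,interpolation=cv2.INTER_CUBIC))
e=env.state(); print(e['eef_pos'],e['ft_force'],e['opening'])
E
```

```text
t: 4.65
eef_pos: [540.6, -246.7, 135.5]
tcp_rot: [-0.034, 1.571, -2.851]
ft_force: [-0.1, -0.2, 0.6]
opening: 0.452
t: 5.25
eef_pos: [540.1, -246.4, 88.1]
tcp_rot: [-0.83, 1.569, 2.636]
ft_force: [0.2, -0.7, 0.2]
opening: 0.502
[ 540.39700138 -246.57211621   88.88379543] [ 0.42880466 -0.59935666 -0.04055571] 0.5014870539851466
```

View pics/sd5z.png

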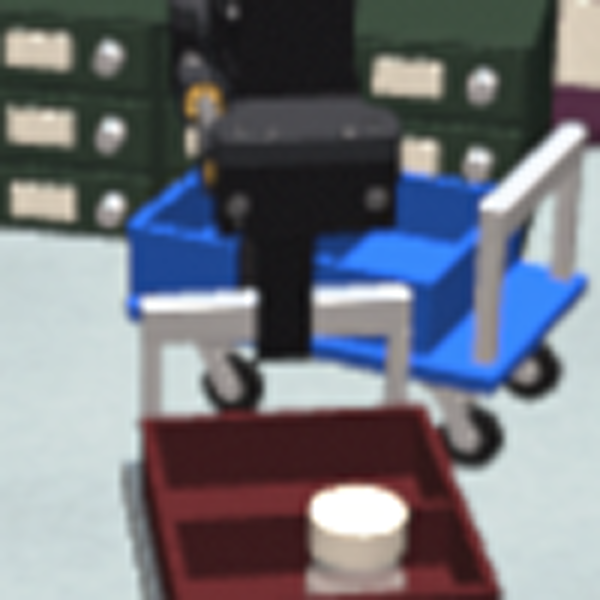

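```bash
python3 - <<'E'
from h import *
e=env.state()['eef_pos']; f=e+np.array([-.319,.948,0])*36
for k in range(20,50,4): print(k,f[2]+k,proj('side',f+[0,0,k])[1])
E
```

```text
20 108.88379542683816 196.64739578147945
24 112.88379542683816 195.17556345088883
28 116.88379542683816 193.69812180163348
32 120.88379542683816 192.21503870587486
36 124.88379542683816 190.72628178995197
40 128.88379542683816 189.23181843202573
44 132.88379542683816 187.7316157596962
48 136.88379542683816 186.22564064759243
```

```bash
python3 -m handwheel '[{"travel":[0,0,-6],"roll":0},{"travel":[0,0,-12],"roll":0},{"travel":[0,0,-16],"roll":0},{"travel":[0,0,-16],"roll":0}]'; python3 -m handwheel '[{"travel":[0,0,-16],"roll":0},{"travel":[0,0,-16],"roll":0},{"travel":[0,0,-16],"roll":0},{"travel":[0,0,-16],"roll":0},{"travel":[0,0,-16],"roll":0},{"travel":[0,0,-16],"roll":0},{"travel":[0,0,-16],"roll":0},{"travel":[0,0,-16],"roll":0}]' 1
```

```text
t: 5.7
eef_pos: [540.3, -246.6, 72.9]
tcp_rot: [-0.796, 1.57, 2.669]
ft_force: [-0.6, 0.2, 0.6]
opening: 0.499
t: 6.5
eef_pos: [540.8, -246.8, 57.9]
tcp_rot: [2.143, 1.57, -0.675]
ft_force: [0.3, -0.5, 3.8]
opening: 0.123
```

```bash
python3 - <<'E'
from h import *
snap('side','sd6.png'); s=cv2.imread('pics/sd6.png');cv2.imwrite('pics/sd6z.png',cv2.resize(s[130:280,280:380],None,fx=6,fy=4,interpolation=cv2.INTER_CUBIC))
e=env.state(); print(e['eef_pos'],e['ft_force'],e['moment'],e['opening'])
E
```

```text
[ 540.77605428 -246.83974883   57.91030384] [-0.24529724 -0.65932592  4.33822995] [-0.01057015  0.10850237  0.01255418] 0.12269933681038694
```

View pics/sd6z.png

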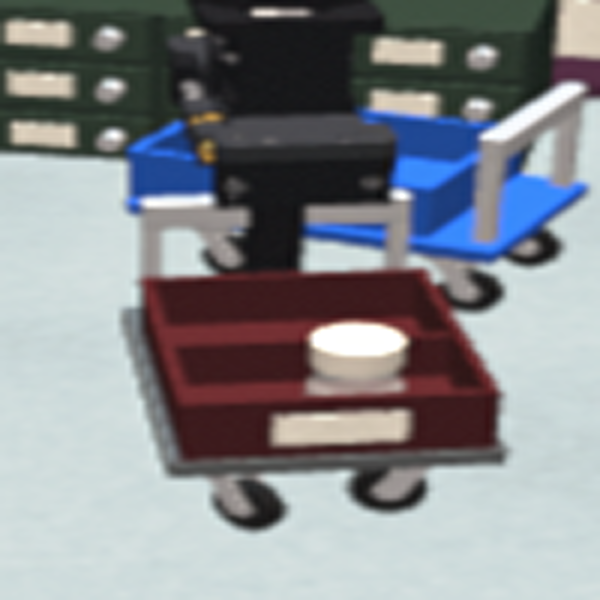

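```bash
python3 -m handwheel '[{"travel":[0,0,0],"roll":0},{"travel":[0,0,0],"roll":0},{"travel":[0,0,0],"roll":0},{"travel":[0,0,7],"roll":0},{"travel":[0,0,14],"roll":0},{"travel":[0,0,14],"roll":0}]' 0.5; python3 -m handwheel '[{"travel":[0,0,0],"roll":0},{"travel":[0,0,0],"roll":0},{"travel":[0,0,0],"roll":0},{"travel":[0,0,0],"roll":0}]' 1
python3 - <<'E'
from h import *
e=env.state(); print(e['eef_pos'],e['ft_force'],e['moment'],e['opening'])
snap('wrist','wr7.png');snap('side','sd7.png')
E
```

```text
t: 7.15
eef_pos: [541.1, -247.0, 72.8]
tcp_rot: [2.245, 1.569, -0.572]
ft_force: [0.5, 0.0, -0.4]
opening: 0.252
t: 7.55
eef_pos: [540.6, -246.7, 71.5]
tcp_rot: [-0.255, 1.571, -3.073]
ft_force: [0.2, 0.8, 0.0]
opening: 0.126
[ 540.57130022 -246.69728303   71.46872605] [0.22054968 0.81412647 0.03079773] [-0.05163587  0.06595094 -0.00791035] 0.12633311600725833
```

View pics/wr7.png

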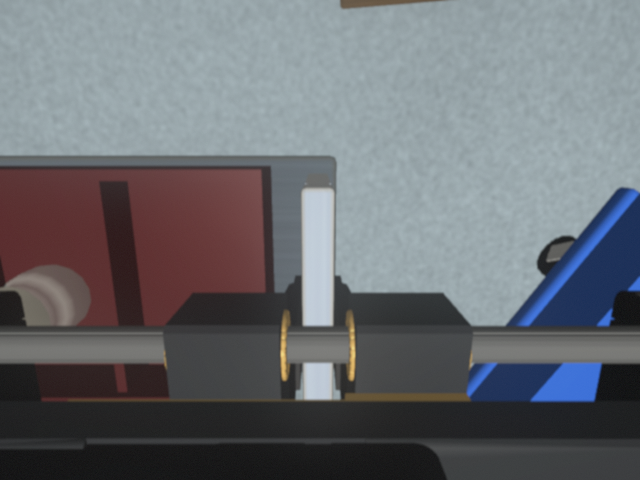

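```bash
python3 -m handwheel '[{"travel":[-0.3,0.9,0],"roll":0},{"travel":[-1,2.8,0],"roll":0},{"travel":[-1.9,5.7,0],"roll":0},{"travel":[-3.2,9.5,0],"roll":0},{"travel":[-4.8,14.2,0],"roll":0},{"travel":[-6.4,19,0],"roll":0},{"travel":[-8,23.7,0],"roll":0},{"travel":[-9.6,28.4,0],"roll":0}]'
python3 -m handwheel '[{"travel":[-1.6,4.7,0],"roll":0},{"travel":[-3.2,9.5,0],"roll":0},{"travel":[-4.8,14.2,0],"roll":0},{"travel":[-6.4,19,0],"roll":0},{"travel":[-8,23.7,0],"roll":0},{"travel":[-9.6,28.4,0],"roll":0},{"travel":[-11.2,33.2,0],"roll":0},{"travel":[-12.8,37.9,0],"roll":0}]'
python3 -m handwheel '[{"travel":[-1.6,4.7,0],"roll":0},{"travel":[-3.2,9.5,0],"roll":0},{"travel":[-4.8,14.2,0],"roll":0},{"travel":[-6.4,19,0],"roll":0},{"travel":[-8,23.7,0],"roll":0},{"travel":[-9,26.5,0],"roll":0},{"travel":[-9.6,28.4,0],"roll":0},{"travel":[-9.6,28.4,0],"roll":0}]'
python3 - <<'E'
from h import *
from scipy.spatial.transform import Rotation as Ro
e=env.state(); R=Ro.from_euler('xyz',e['tcp_rot']).as_matrix();print(e['eef_pos'],e['ft_force'],e['opening'],np.degrees(np.arctan2(R[1,1],R[0,1]))%180)
snap('side','sd8.png');snap('top','top8.png')
s=cv2.imread('pics/sd8.png');cv2.imwrite('pics/sd8z.png',cv2.resize(s[150:320,260:420],None,fx=5,fy=3.5,interpolation=cv2.INTER_CUBIC))
E
```

```text
t: 8.45
eef_pos: [530.8, -217.9, 71.6]
tcp_rot: [0.929, 1.571, -1.889]
ft_force: [0.3, -1.2, -0.1]
opening: 0.124
t: 9.25
eef_pos: [518.1, -180.0, 71.6]
tcp_rot: [1.596, 1.571, -1.221]
ft_force: [1.4, -0.7, -1.6]
opening: 0.128
t: 10.05
eef_pos: [508.4, -151.6, 71.5]
tcp_rot: [-0.883, 1.57, 2.583]
ft_force: [-0.4, 0.3, -0.6]
opening: 0.122
[ 508.36217692 -151.62347794   71.48408651] [-0.37359761  0.33187338 -0.62490747] 0.12229482515785554 108.57496866163413
```

View pics/sd8z.png

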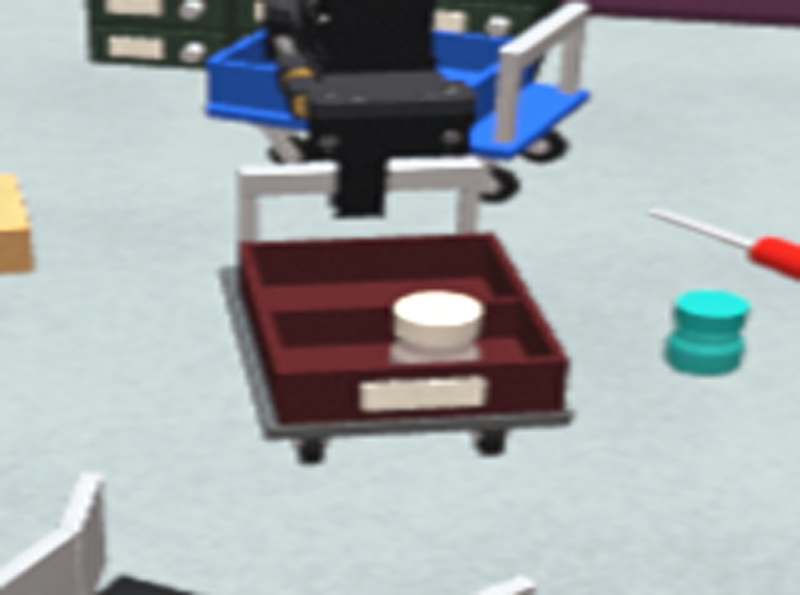

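View pics/top8.png

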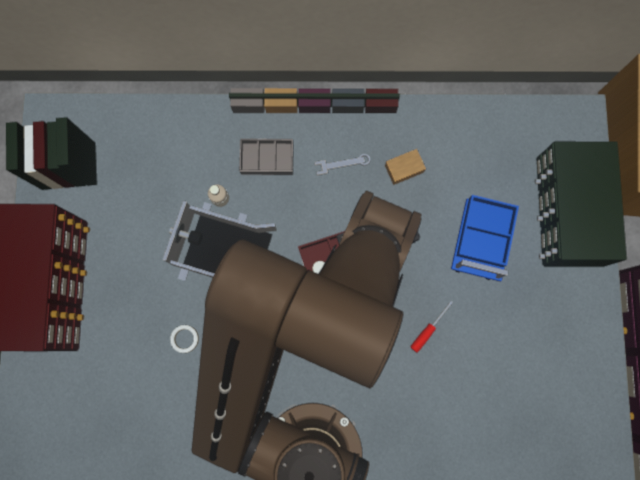

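```bash
python3 -m handwheel '[{"travel":[-0.9,0.4,0],"roll":-0.3},{"travel":[-3.3,1.5,0],"roll":-1.2},{"travel":[-7,3.2,0],"roll":-2.5},{"travel":[-11.7,5.3,0],"roll":-4.2},{"travel":[-16.3,7.4,0],"roll":-5.9},{"travel":[-21,9.5,0],"roll":-7.6},{"travel":[-25.6,11.6,0],"roll":-9.3},{"travel":[-30.3,13.7,0],"roll":-11}]'
python3 -c "
from h import *
print(env.state()['moment'])"
python3 -m handwheel '[{"travel":[-4.7,2.1,0],"roll":-1.7},{"travel":[-9.3,4.2,0],"roll":-3.4},{"travel":[-14,6.3,0],"roll":-5.1},{"travel":[-18.6,8.4,0],"roll":-6.7},{"travel":[-23.3,10.5,0],"roll":-8.4},{"travel":[-28,12.6,0],"roll":-10.1},{"travel":[-32.6,14.7,0],"roll":-11.8},{"travel":[-37.3,16.8,0],"roll":-13.5}]'
python3 -m handwheel '[{"travel":[-4.7,2.1,0],"roll":-1.7},{"travel":[-9.3,4.2,0],"roll":-3.4},{"travel":[-14,6.3,0],"roll":-5.1},{"travel":[-18.6,8.4,0],"roll":-6.7},{"travel":[-23.3,10.5,0],"roll":-8.4},{"travel":[-27,12.2,0],"roll":-9.8},{"travel":[-29.4,13.2,0],"roll":-10.6},{"travel":[-30.2,13.6,0],"roll":-10.9}]'
python3 - <<'E'
from h import *
from scipy.spatial.transform import Rotation as Ro
e=env.state(); R=Ro.from_euler('xyz',e['tcp_rot']).as_matrix();print(e['eef_pos'],e['ft_force'],e['moment'],e['opening'],np.degrees(np.arctan2(R[1,1],R[0,1]))%180)
snap('side','sd9.png');snap('wrist','wr9.png');snap('top','top9.png')
s=cv2.imread('pics/sd9.png');cv2.imwrite('pics/sd9z.png',cv2.resize(s[150:450,200:440],None,fx=3,fy=2,interpolation=cv2.INTER_CUBIC))
E
```

```text
t: 10.95
eef_pos: [477.9, -138.1, 71.6]
tcp_rot: [0.497, 1.571, -2.515]
ft_force: [0.4, -1.2, -1.0]
opening: 0.123
[-0.30137806 -0.12535717  0.06564413]
t: 11.75
eef_pos: [440.6, -121.3, 71.6]
tcp_rot: [2.034, 1.571, -1.214]
ft_force: [0.7, -1.2, -0.4]
opening: 0.124
t: 12.55
eef_pos: [410.6, -107.8, 71.6]
tcp_rot: [0.469, 1.571, -2.967]
ft_force: [0.6, -1.2, -2.1]
opening: 0.123
[ 410.5542195  -107.81054192   71.56505031] [ 0.55075617 -1.17259788 -2.09862251] [-0.15576941 -0.13538228 -0.03883545] 0.12257518122822164 73.12885485440837
```

View pics/sd9z.png

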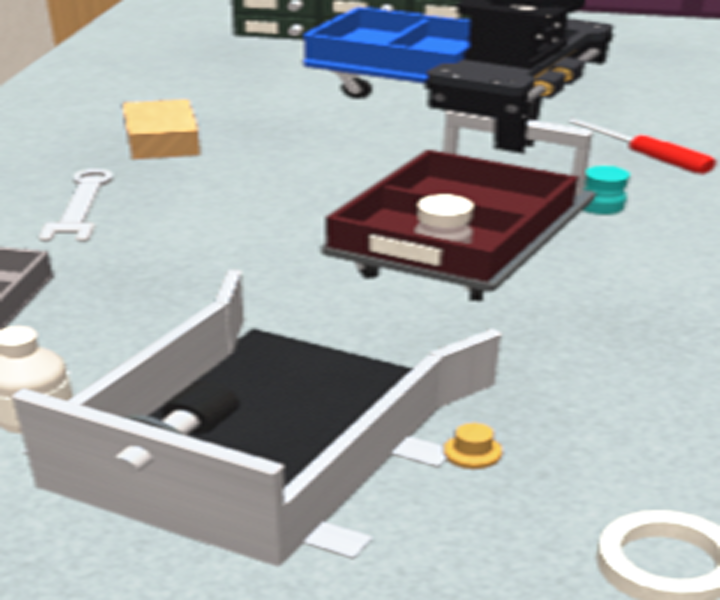

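View pics/wr9.png

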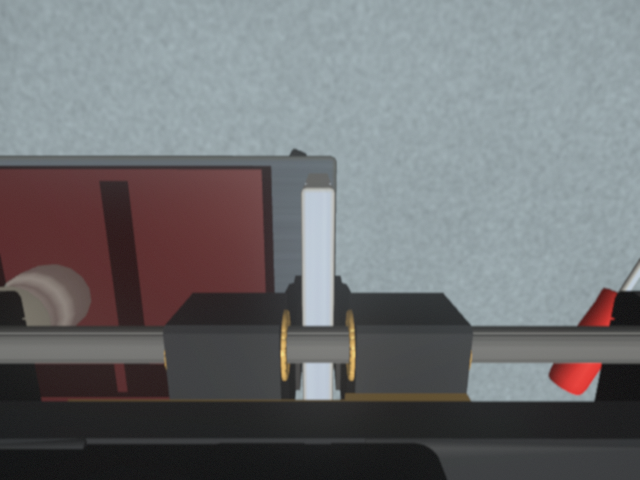

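View pics/top9.png

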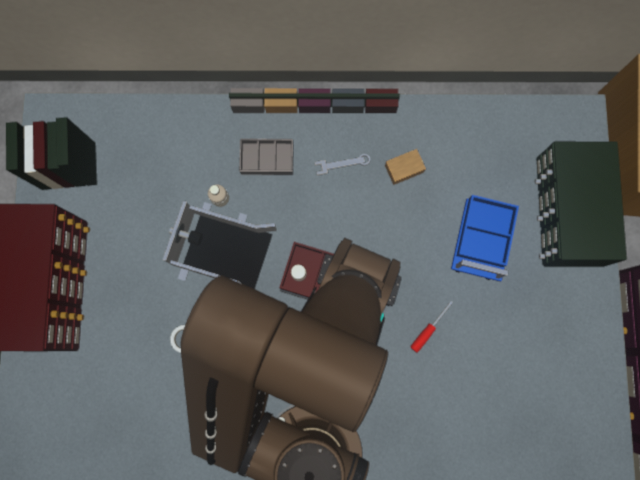

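```bash
python3 - <<'E'
from h import *
im=cv2.imread('pics/top9.png');cv2.imwrite('pics/t9z.png',cv2.resize(im[230:310,260:340],None,fx=8,fy=7.5,interpolation=cv2.INTER_CUBIC))
im=cv2.imread('pics/sd9.png');cv2.imwrite('pics/s9z.png',cv2.resize(im[215:305,300:400],None,fx=8,fy=6.5,interpolation=cv2.INTER_CUBIC))
E
```

```text
(no output)
```

View pics/t9z.png

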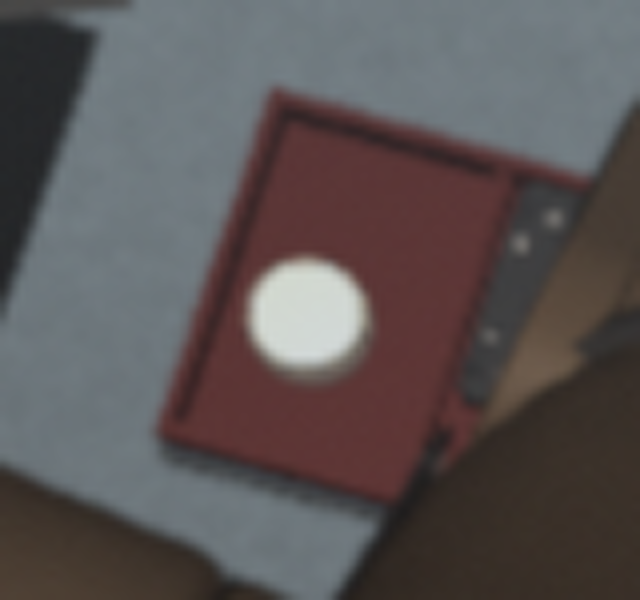

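View pics/s9z.png

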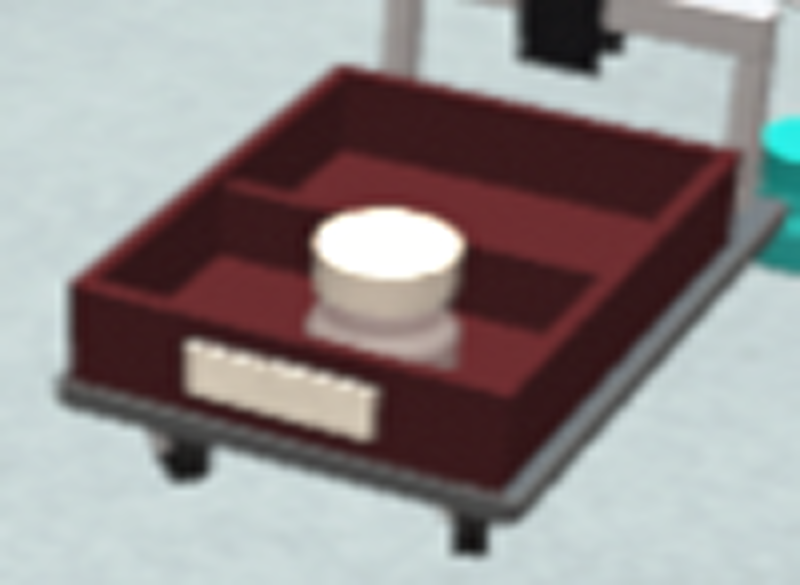

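```bash
cat > bc.py <<'E'
from h import *
D=np.array([.2895,.9572]);N=np.array([-.9572,.2895]);O=np.array([507.6,213.1])
def b(p): return np.round([(p[:2]-O)@D,(p[:2]-O)@N],1)
E
python3 - <<'E'
from bc import *
pt={'fr':(275,90),'fl':(160,435),'fr_back':(590,180)}
for k,(a,c) in pt.items(): p=plane('top',260+a/8,230+c/7.5,99); print('top',k,p,b(p))
ps={'fr':(75,285),'fl':(515,395),'rr':(340,70),'rl':(738,155)}
for k,(a,c) in ps.items(): p=plane('side',300+a/8,215+c/6.5,99); print('side',k,p,b(p))
# bay by side view: rails top inner at bends/flare ends (sd9z coords/ (3,2)+(200,150))
for k,(a,c) in {'far flare end':(238,275),'far bend':(228,305),'near bend':(437,355),'near flare end':(498,334),'near_rail_rear':(290,490),'far_rail_rear':(80,402)}.items():
    p=plane('side',200+a/3,150+c/2,64); print(k,p,b(p))
E
```

```text
top fr [518.41521401  45.3671703   99.        ] [-157.4  -58.9]
top fl [404.3681244  79.1712451  99.       ] [-158.1   60. ]
top fr_back [488.60430763 -52.02949444  99.        ] [-259.3  -58.6]
side fr [515.70719076  46.72854231  99.        ] [-156.9  -55.9]
side fl [402.06913944  80.58763606  99.        ] [-157.4   62.7]
side rr [471.55733834 -96.75865222  99.        ] [-307.   -55.2]
side rl [359.16634915 -63.98605768  99.        ] [-308.2   61.9]
far flare end [562.6994564  105.12062891  64.        ] [-87.4 -84. ]
far bend [556.59114988 150.09148023  64.        ] [-46.1 -65.1]
near bend [419.85810978 190.21274368  64.        ] [-47.3  77.4]
near flare end [388.35474255 155.78601639  64.        ] [-89.4  97.5]
near_rail_rear [468.87649419 347.52753436  64.        ] [117.5  76. ]
far_rail_rear [601.43067675 285.13015015  64.        ] [ 96.1 -69. ]
```

```bash
python3 -m handwheel '[{"travel":[0.3,1,0],"roll":0},{"travel":[0.9,2.9,0],"roll":0},{"travel":[1.7,5.7,0],"roll":0},{"travel":[2.9,9.6,0],"roll":0},{"travel":[4.3,14.4,0],"roll":0},{"travel":[5.8,19.1,0],"roll":0},{"travel":[7.2,23.9,0],"roll":0},{"travel":[8.7,28.7,0],"roll":0}]'
python3 -m handwheel '[{"travel":[1.4,4.8,0],"roll":0},{"travel":[2.9,9.6,0],"roll":0},{"travel":[4.3,14.4,0],"roll":0},{"travel":[5.8,19.1,0],"roll":0},{"travel":[6.9,23,0],"roll":0},{"travel":[7.8,25.8,0],"roll":0},{"travel":[8.4,27.8,0],"roll":0},{"travel":[8.7,28.7,0],"roll":0}]'
python3 - <<'E'
from bc import *
e=env.state(); print(e['eef_pos'],b(e['eef_pos']),e['ft_force'],e['opening'])
snap('side','sd10.png');snap('top','top10.png')
s=cv2.imread('pics/sd10.png');cv2.imwrite('pics/sd10z.png',cv2.resize(s[170:430,200:440],None,fx=3.3,fy=2.3,interpolation=cv2.INTER_CUBIC))
im=cv2.imread('pics/top10.png');cv2.imwrite('pics/t10z.png',cv2.resize(im[190:310,150:310],None,fx=5,fy=5,interpolation=cv2.INTER_CUBIC))
E
```

```text
t: 13.5
eef_pos: [419.5, -78.7, 71.5]
tcp_rot: [0.336, 1.571, -3.099]
ft_force: [-2.0, -2.2, -1.1]
opening: 0.124
t: 14.3
eef_pos: [428.2, -50.3, 71.5]
tcp_rot: [0.803, 1.571, -2.632]
ft_force: [-1.1, -1.0, -1.0]
opening: 0.128
[428.24368179 -50.34516924  71.54194896] [-275.1   -0.3] [-1.08860355 -0.97609523 -0.9883645 ] 0.1283810591048157
```

View pics/sd10z.png

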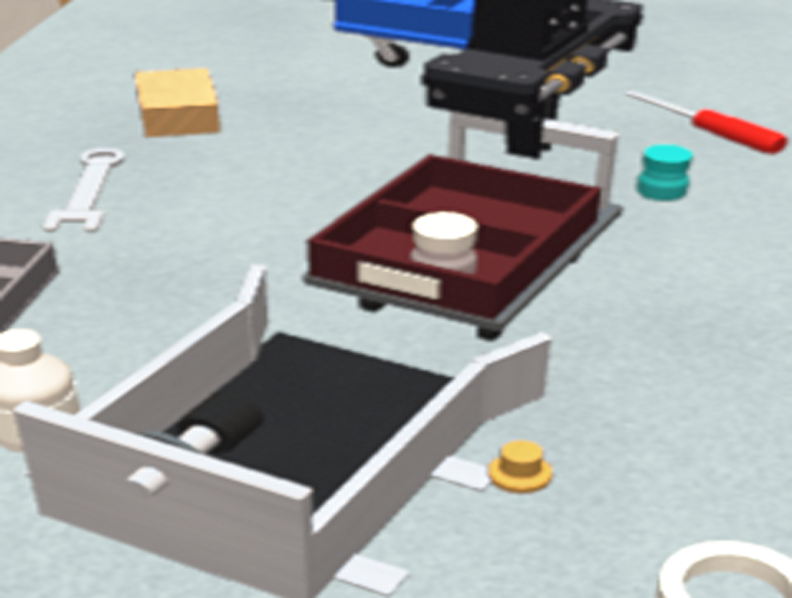

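View pics/t10z.png

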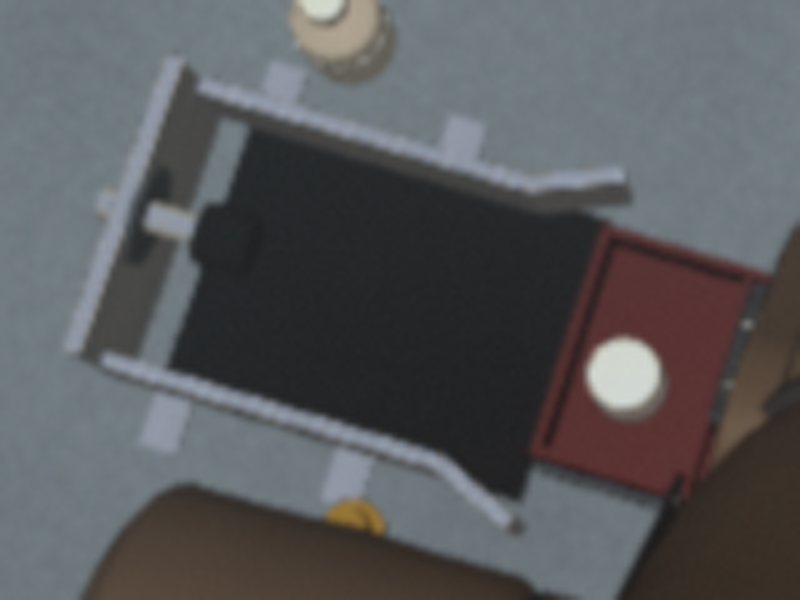

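```bash
python3 - <<'E'
from bc import *
def c(a,d,z): return b(plane('top',150+a/5,190+d/5,z))
print('fr',c(606,226,99),'fl',c(534,456,99))
for k,(a,d) in dict(f1=(200,88),f2=(380,142),f3=(530,188),n1=(105,358),n2=(270,408),n3=(438,460)).items(): print(k,c(a,d,64))
# per-column centre of bright rail strip, hi-thr
im=cv2.imread('pics/top10.png').astype(int).sum(2)/3
for nm,us,ln in(('far',range(196,254,6),(190,207.6,257,227.6)),('near',range(176,236,6),(171,261.6,238,282))):
    o=[]
    for u in us:
        v0=ln[1]+(ln[3]-ln[1])*(u-ln[0])/(ln[2]-ln[0]); r=np.arange(int(v0)-4,int(v0)+6); w=np.clip(im[r,u]-125,0,None)
        o.append(b(plane('top',u,(w*r).sum()/w.sum(),64))[1])
    print(nm,o)
E
```

```text
fr [-97.4 -58.5] fl [-98.7  60.7]
f1 [128.  -71.5]
f2 [ 31.1 -71.5]
f3 [-49.4 -71.1]
n1 [128.1  74.1]
n2 [40.5 73.9]
n3 [-48.4  74.2]
far [np.float64(-74.5), np.float64(-76.1), np.float64(-77.7), np.float64(-74.8), np.float64(-75.1), np.float64(-74.5), np.float64(-74.5), np.float64(-77.1), np.float64(-78.5), np.float64(-75.1)]
near [np.float64(74.2), np.float64(76.6), np.float64(73.8), np.float64(74.1), np.float64(74.1), np.float64(74.6), np.float64(74.6), np.float64(77.6), np.float64(75.3), np.float64(74.0)]
```

```bash
python3 - <<'E'
from bc import *
for z in (82,98): print(z,b(plane('top',150+258/5,190+245/5,z)))
E
python3 -m handwheel '[{"travel":[0.3,1,0],"roll":0},{"travel":[0.9,2.9,0],"roll":0},{"travel":[1.7,5.7,0],"roll":0},{"travel":[2.9,9.6,0],"roll":0},{"travel":[4.3,14.4,0],"roll":0},{"travel":[5.8,19.1,0],"roll":0},{"travel":[7.2,23.9,0],"roll":0},{"travel":[8.7,28.7,0],"roll":0}]'
python3 -m handwheel '[{"travel":[1.4,4.8,0],"roll":0},{"travel":[2.9,9.6,0],"roll":0},{"travel":[4.3,14.4,0],"roll":0},{"travel":[5.8,19.1,0],"roll":0},{"travel":[6.9,23,0],"roll":0},{"travel":[7.8,25.8,0],"roll":0},{"travel":[8.4,27.8,0],"roll":0},{"travel":[8.7,28.7,0],"roll":0}]'
python3 - <<'E'
from bc import *
e=env.state(); print(e['eef_pos'],b(e['eef_pos']),e['ft_force'],e['moment'],e['opening'])
snap('side','sd11.png');snap('top','top11.png')
s=cv2.imread('pics/sd11.png');cv2.imwrite('pics/sd11z.png',cv2.resize(s[200:430,200:400],None,fx=4,fy=2.6,interpolation=cv2.INTER_CUBIC))
im=cv2.imread('pics/top11.png');cv2.imwrite('pics/t11z.png',cv2.resize(im[190:310,150:310],None,fx=5,fy=5,interpolation=cv2.INTER_CUBIC))
E
```

```text
82 [68.7 -1. ]
98 [64.7  0.7]
t: 15.2
eef_pos: [437.0, -21.3, 71.6]
tcp_rot: [1.026, 1.571, -2.409]
ft_force: [-0.9, -1.4, -1.2]
opening: 0.123
t: 16.0
eef_pos: [445.6, 7.1, 71.6]
tcp_rot: [1.151, 1.571, -2.284]
ft_force: [-1.5, -0.9, -0.7]
opening: 0.124
[445.62093829   7.05051871  71.56233502] [-215.2   -0.3] [-1.47678159 -0.8768603  -0.68521411] [-0.16919989  0.26868093  0.10715433] 0.12383991955714493
```

View pics/sd11z.png

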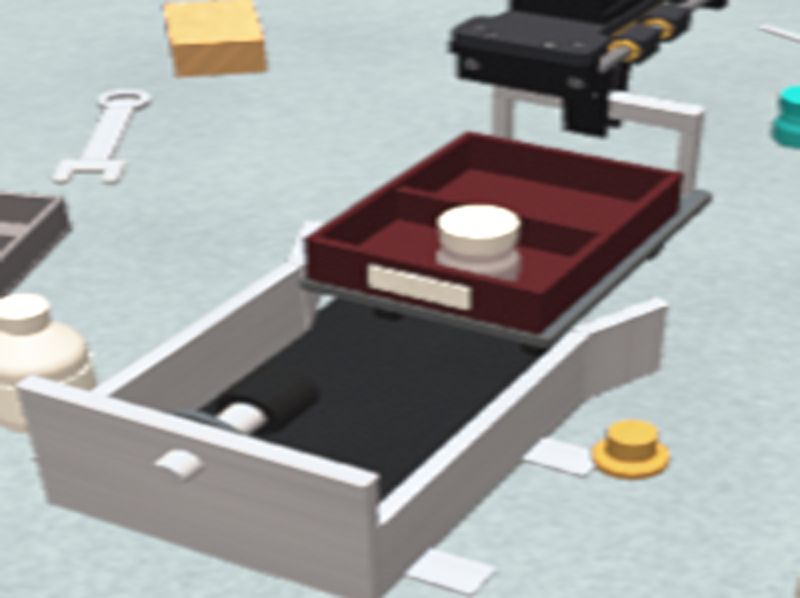

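View pics/t11z.png

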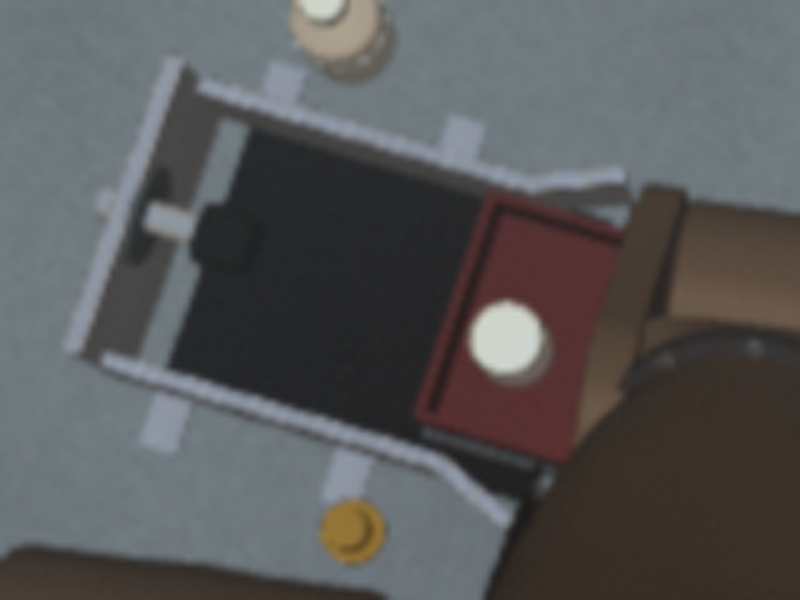

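```bash
python3 -m handwheel '[{"travel":[0.3,1,0],"roll":0},{"travel":[0.9,2.9,0],"roll":0},{"travel":[1.7,5.7,0],"roll":0},{"travel":[2.9,9.6,0],"roll":0},{"travel":[4.3,14.4,0],"roll":0},{"travel":[5.8,19.1,0],"roll":0},{"travel":[7.2,23.9,0],"roll":0},{"travel":[8.7,28.7,0],"roll":0}]'
python3 -c "
from bc import *
e=env.state(); print(b(e['eef_pos']),e['ft_force']@np.r_[D,0],e['ft_force']@np.r_[N,0],e['moment'])"
python3 -m handwheel '[{"travel":[1.4,4.8,0],"roll":0},{"travel":[2.9,9.6,0],"roll":0},{"travel":[4.3,14.4,0],"roll":0},{"travel":[5.8,19.1,0],"roll":0},{"travel":[6.9,23,0],"roll":0},{"travel":[8.1,26.8,0],"roll":0},{"travel":[9,29.7,0],"roll":0},{"travel":[9.8,32.5,0],"roll":0}]'
python3 -m handwheel '[{"travel":[0.9,2.9,0],"roll":0},{"travel":[1.7,5.7,0],"roll":0},{"travel":[2.6,8.6,0],"roll":0},{"travel":[3.2,10.5,0],"roll":0},{"travel":[3.8,12.4,0],"roll":0},{"travel":[4.3,14.4,0],"roll":0},{"travel":[4.6,15.3,0],"roll":0},{"travel":[4.6,15.3,0],"roll":0}]'
python3 - <<'E'
from bc import *
e=env.state(); print(e['eef_pos'],b(e['eef_pos']),e['ft_force'],e['ft_force']@np.r_[D,0],e['ft_force']@np.r_[N,0],e['moment'],e['opening'])
snap('top','top12.png')
im=cv2.imread('pics/top12.png');cv2.imwrite('pics/t12z.png',cv2.resize(im[190:310,150:310],None,fx=5,fy=5,interpolation=cv2.INTER_CUBIC))
E
```

```text
t: 16.9
eef_pos: [454.5, 36.1, 71.6]
tcp_rot: [2.352, 1.571, -1.084]
ft_force: [-0.6, -2.0, -0.1]
opening: 0.126
[-184.8   -0.4] -2.0944920237209996 -0.05143640533653515 [-0.24616069  0.20659957  0.04270153]
t: 17.7
eef_pos: [464.2, 68.3, 71.6]
tcp_rot: [1.633, 1.571, -1.803]
ft_force: [-0.6, -1.1, -0.9]
opening: 0.124
t: 18.5
eef_pos: [468.8, 83.6, 71.6]
tcp_rot: [-2.263, 1.571, 0.585]
ft_force: [-0.3, 0.1, -1.3]
opening: 0.126
[468.77986842  83.56118711  71.55083427] [-135.2   -0.3] [-0.28153547  0.08528287 -1.26534546] 0.00012824438299423313 0.29417514769463177 [0.07873303 0.08651198 0.02242178] 0.12629340014634544
```

View pics/t12z.png

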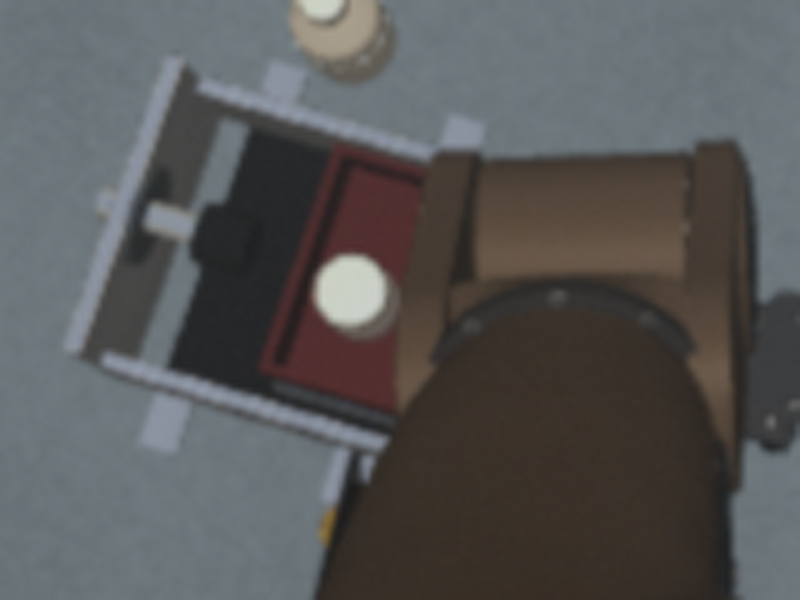

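```bash
python3 -m handwheel '[{"travel":[0.3,1,0],"roll":0},{"travel":[0.9,2.9,0],"roll":0},{"travel":[1.4,4.8,0],"roll":0},{"travel":[2,6.7,0],"roll":0},{"travel":[2.6,8.6,0],"roll":0},{"travel":[3.2,10.5,0],"roll":0},{"travel":[3.8,12.4,0],"roll":0},{"travel":[4.1,13.4,0],"roll":0}]'
cat > f.py <<'E'
from bc import *
e=env.state(); print('bay',b(e['eef_pos']),'Falong %.1f Flat %.1f'%(e['ft_force']@np.r_[D,0],e['ft_force']@np.r_[N,0]),'mom',e['moment'].round(2),e['opening'])
E
python3 f.py
python3 -m handwheel '[{"travel":[0.3,1,0],"roll":0},{"travel":[0.6,1.9,0],"roll":0},{"travel":[0.9,2.9,0],"roll":0},{"travel":[1.2,3.8,0],"roll":0}]'
python3 f.py
```

```text
t: 19.35
eef_pos: [472.8, 97.0, 71.6]
tcp_rot: [1.116, 1.571, -2.319]
ft_force: [-0.8, -0.9, -0.2]
opening: 0.124
bay [-121.2   -0.3] Falong -1.1 Flat 0.5 mom [-0.22  0.23  0.08] 0.12366256724386322
t: 19.75
eef_pos: [474.0, 100.6, 71.6]
tcp_rot: [0.948, 1.571, -2.488]
ft_force: [-1.0, -1.2, -0.5]
opening: 0.126
bay [-117.4   -0.4] Falong -1.5 Flat 0.6 mom [-0.25  0.28  0.07] 0.12576035387737672
```

```bash
for i in 1 2 3; do :; done; python3 -m handwheel '[{"travel":[0.3,1,0],"roll":0},{"travel":[0.6,1.9,0],"roll":0},{"travel":[0.9,2.9,0],"roll":0}]'; python3 f.py
```

```text
t: 20.05
eef_pos: [474.9, 103.5, 71.6]
tcp_rot: [1.021, 1.571, -2.414]
ft_force: [-1.5, -1.1, 0.5]
opening: 0.124
bay [-114.3   -0.4] Falong -1.5 Flat 1.2 mom [-0.2   0.2   0.02] 0.1238066332867556
```

```bash
python3 -m handwheel '[{"travel":[0.3,1,0],"roll":0},{"travel":[0.6,1.9,0],"roll":0}]'; python3 f.py
```

```text
t: 20.25
eef_pos: [475.5, 105.5, 71.6]
tcp_rot: [1.151, 1.571, -2.285]
ft_force: [-0.7, -1.8, -0.8]
opening: 0.123
bay [-112.3   -0.4] Falong -1.9 Flat 0.1 mom [-0.21  0.29  0.05] 0.12260811121905829
```

```bash
python3 -m handwheel '[{"travel":[0.3,1,0],"roll":0}]'; python3 f.py
```

```text
t: 20.35
eef_pos: [475.8, 106.5, 71.5]
tcp_rot: [0.768, 1.571, -2.668]
ft_force: [-0.5, -1.6, -0.4]
opening: 0.121
bay [-111.3   -0.4] Falong -1.7 Flat 0.1 mom [-0.21  0.24  0.03] 0.12060601555074608
```

```bash
python3 -m handwheel '[{"travel":[0.3,1,0],"roll":0}]'; python3 f.py
```

```text
t: 20.45
eef_pos: [476.1, 107.5, 71.6]
tcp_rot: [1.389, 1.571, -2.046]
ft_force: [-1.9, -1.2, 0.2]
opening: 0.126
bay [-110.2   -0.4] Falong -1.7 Flat 1.5 mom [-0.23  0.22  0.06] 0.1264829131353767
```

```bash
python3 -m handwheel '[{"travel":[0.3,1,0],"roll":0}]'; python3 f.py
```

```text
t: 20.55
eef_pos: [476.4, 108.5, 71.6]
tcp_rot: [1.134, 1.571, -2.301]
ft_force: [-1.8, -2.1, -0.5]
opening: 0.124
bay [-109.2   -0.4] Falong -2.6 Flat 1.1 mom [-0.23  0.27  0.06] 0.12444864079673101
```

```bash
python3 -m handwheel '[{"travel":[0.2,0.7,0],"roll":0}]'; python3 f.py
```

```text
t: 20.65
eef_pos: [476.6, 109.1, 71.6]
tcp_rot: [1.198, 1.571, -2.237]
ft_force: [-1.3, -4.1, 0.1]
opening: 0.125
bay [-108.5   -0.4] Falong -4.3 Flat 0.1 mom [-0.61  0.34  0.07] 0.12457638060272147
```

```bash
python3 -m handwheel '[{"travel":[0.1,0.3,0],"roll":0},{"travel":[0.1,0.3,0],"roll":0}]'; python3 f.py
```

```text
t: 20.85
eef_pos: [476.6, 109.3, 71.5]
tcp_rot: [1.122, 1.57, -2.314]
ft_force: [-1.5, -4.1, -0.1]
opening: 0.121
bay [-108.4   -0.4] Falong -4.4 Flat 0.3 mom [-0.65  0.3   0.06] 0.1206671098897845
```

```bash
python3 -m handwheel '[{"travel":[0.1,0.3,0],"roll":0},{"travel":[0.1,0.3,0],"roll":0}]'; python3 f.py
```

```text
t: 21.05
eef_pos: [476.6, 109.4, 71.6]
tcp_rot: [1.089, 1.57, -2.346]
ft_force: [-1.8, -5.0, 0.4]
opening: 0.122
bay [-108.2   -0.4] Falong -5.3 Flat 0.3 mom [-0.85  0.38  0.05] 0.12151034147287089
```

```bash
python3 -m handwheel '[{"travel":[0.1,0.3,0],"roll":0},{"travel":[0.2,0.6,0],"roll":0},{"travel":[0.2,0.6,0],"roll":0}]'; python3 f.py
```

```text
t: 21.35
eef_pos: [476.7, 109.8, 71.5]
tcp_rot: [1.077, 1.57, -2.358]
ft_force: [-2.3, -7.2, 0.8]
opening: 0.125
bay [-107.8   -0.3] Falong -7.6 Flat 0.1 mom [-1.22  0.48  0.01] 0.12548970878956428
```

```bash
python3 -m handwheel '[{"travel":[0.1,0.3,0],"roll":0},{"travel":[0.1,0.3,0],"roll":0}]'; python3 f.py
```

```text
t: 21.55
eef_pos: [476.7, 110.0, 71.5]
tcp_rot: [1.066, 1.57, -2.37]
ft_force: [-3.8, -9.4, 2.4]
opening: 0.125
bay [-107.7   -0.3] Falong -10.1 Flat 0.9 mom [-1.46  0.56  0.05] 0.12522434427194343
```

```bash
python3 -m handwheel '[{"travel":[0,0,0],"roll":0},{"travel":[0,0,0],"roll":0},{"travel":[0,0,0],"roll":0},{"travel":[0,0,0],"roll":0}]'; python3 f.py;  python3 -m handwheel '[{"travel":[-0.1,-0.3,0],"roll":0},{"travel":[-0.2,-0.6,0],"roll":0},{"travel":[-0.2,-0.6,0],"roll":0}]'; python3 f.py
```

```text
t: 21.95
eef_pos: [476.7, 110.0, 71.5]
tcp_rot: [1.063, 1.57, -2.372]
ft_force: [-2.4, -8.9, 1.8]
opening: 0.125
bay [-107.7   -0.3] Falong -9.2 Flat -0.2 mom [-1.44  0.5   0.09] 0.12514496205939935
t: 22.25
eef_pos: [476.7, 109.7, 71.5]
tcp_rot: [0.954, 1.57, -2.482]
ft_force: [-2.0, -5.0, 0.3]
opening: 0.127
bay [-107.9   -0.4] Falong -5.4 Flat 0.5 mom [-0.91  0.44  0.04] 0.1273456860032687
```

```bash
python3 -m handwheel '[{"travel":[-0.1,-0.3,0],"roll":0},{"travel":[-0.2,-0.6,0],"roll":0},{"travel":[-0.2,-0.6,0],"roll":0}]'; python3 f.py
```

```text
t: 22.55
eef_pos: [476.7, 109.4, 71.5]
tcp_rot: [0.446, 1.571, -2.99]
ft_force: [-2.0, -3.1, -0.5]
opening: 0.122
bay [-108.2   -0.4] Falong -3.6 Flat 1.0 mom [-0.47  0.37  0.02] 0.12161974443257774
```

```bash
python3 -m handwheel '[{"travel":[-0.1,-0.4,0],"roll":0},{"travel":[-0.1,-0.4,0],"roll":0}]'; python3 f.py;python3 f.py
```

```text
t: 22.75
eef_pos: [476.6, 109.1, 71.5]
tcp_rot: [-1.51, 1.571, 1.337]
ft_force: [-1.1, -0.8, -1.4]
opening: 0.128
bay [-108.5   -0.5] Falong -1.1 Flat 0.8 mom [-0.16  0.27  0.07] 0.12767421804459295
bay [-108.5   -0.5] Falong -1.1 Flat 0.8 mom [-0.16  0.27  0.07] 0.12767421804459295
```

```bash
python3 -m handwheel '[{"travel":[0,0,0],"roll":0},{"travel":[0,0,0],"roll":0},{"travel":[0,0,0],"roll":0},{"travel":[0,0,0],"roll":0},{"travel":[0,0,0],"roll":0},{"travel":[0,0,0],"roll":0}]' 0; python3 f.py
python3 - <<'E'
from bc import *
snap('wrist','wr13.png'); snap('side','sd13.png')
s=cv2.imread('pics/sd13.png');cv2.imwrite('pics/sd13z.png',cv2.resize(s[200:430,200:400],None,fx=4,fy=2.6,interpolation=cv2.INTER_CUBIC))
E
```

```text
t: 23.35
eef_pos: [476.6, 109.0, 71.6]
tcp_rot: [2.45, 1.571, -0.986]
ft_force: [-0.5, 1.0, -0.1]
opening: 0.493
bay [-108.6   -0.5] Falong 0.8 Flat 0.7 mom [0.04 0.03 0.01] 0.4933868338349484
```

View pics/wr13.png

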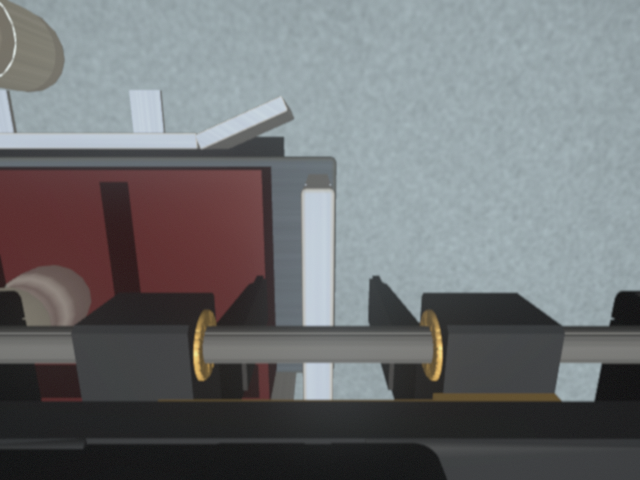

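View pics/sd13z.png

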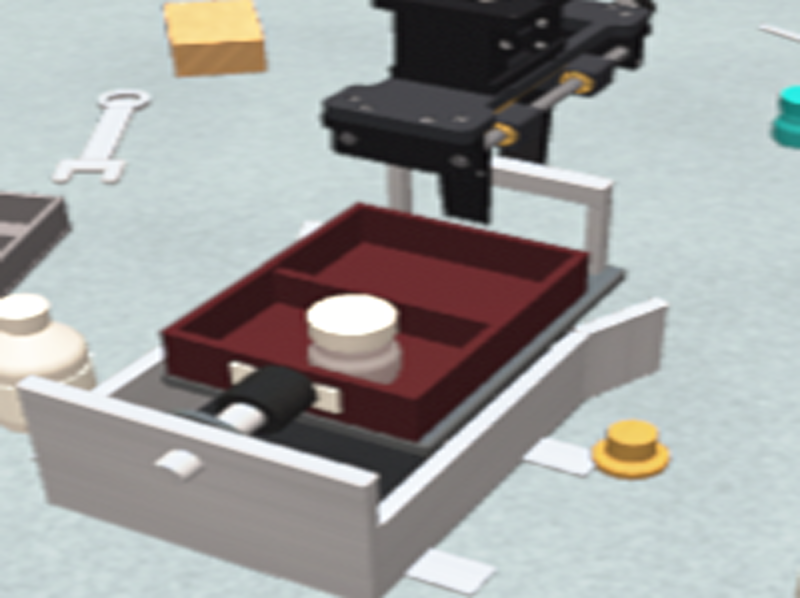

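```bash
python3 -m handwheel '[{"travel":[0,0,5],"roll":0},{"travel":[0,0,15],"roll":0},{"travel":[0,0,30],"roll":0},{"travel":[0,0,50],"roll":0},{"travel":[0,0,75],"roll":0},{"travel":[0,0,100],"roll":0},{"travel":[0,0,120],"roll":0},{"travel":[0,0,130],"roll":0}]'; python3 -m handwheel '[{"travel":[0,-30,0],"roll":0},{"travel":[0,-70,0],"roll":0},{"travel":[0,-110,0],"roll":0},{"travel":[0,-150,0],"roll":0},{"travel":[0,-190,0],"roll":0},{"travel":[0,-230,0],"roll":0},{"travel":[0,-260,0],"roll":0},{"travel":[0,-270,0],"roll":0}]' 
python3 - <<'E'
from bc import *
snap('top','top14.png'); snap('side','sd14.png')
s=cv2.imread('pics/sd14.png');cv2.imwrite('pics/sd14z.png',cv2.resize(s[200:430,200:400],None,fx=4,fy=2.6,interpolation=cv2.INTER_CUBIC))
im=cv2.imread('pics/top14.png');cv2.imwrite('pics/t14z.png',cv2.resize(im[190:310,150:310],None,fx=5,fy=5,interpolation=cv2.INTER_CUBIC))
E
```

```text
t: 24.25
eef_pos: [477.1, 109.1, 204.0]
tcp_rot: [-2.777, 1.568, 0.071]
ft_force: [-0.1, -0.3, -0.3]
opening: 0.498
t: 25.05
eef_pos: [476.3, -163.3, 201.4]
tcp_rot: [0.815, 1.57, -2.622]
ft_force: [0.1, -0.5, 1.1]
opening: 0.501
```

View pics/t14z.png

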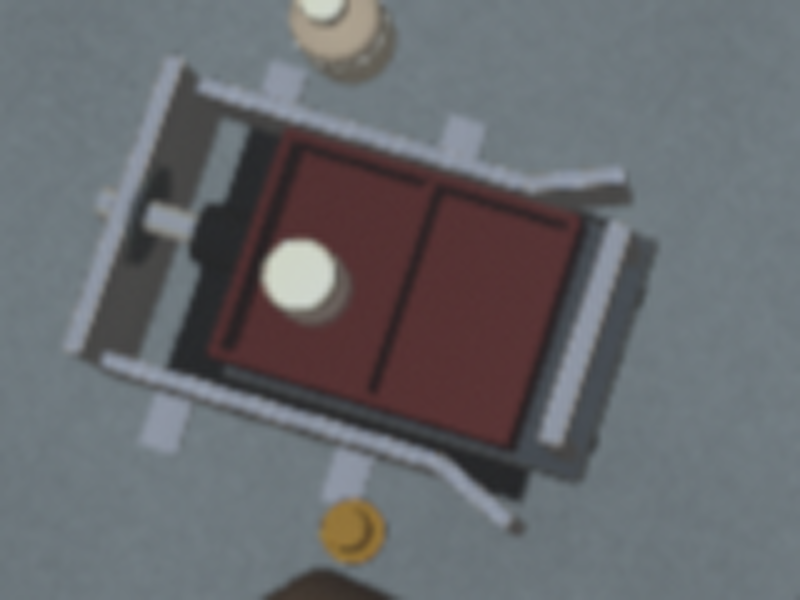

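View pics/sd14z.png

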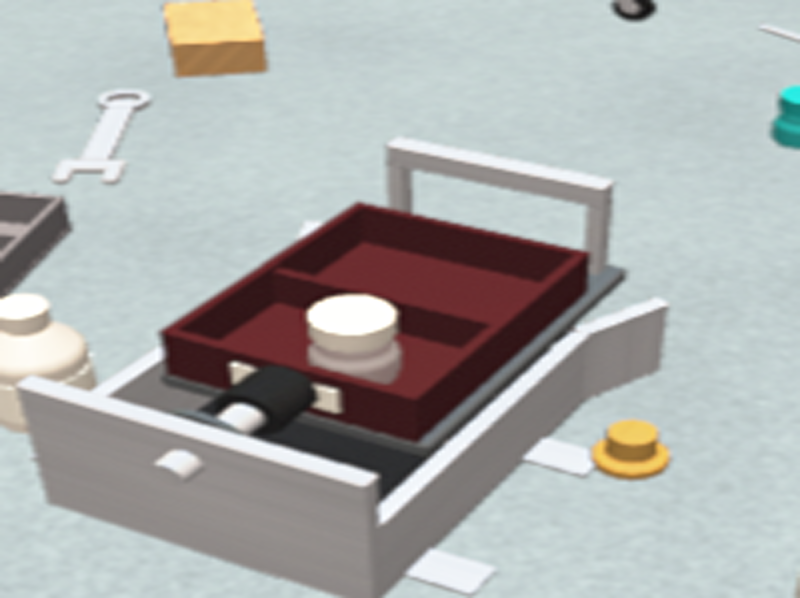

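View pics/top14.png

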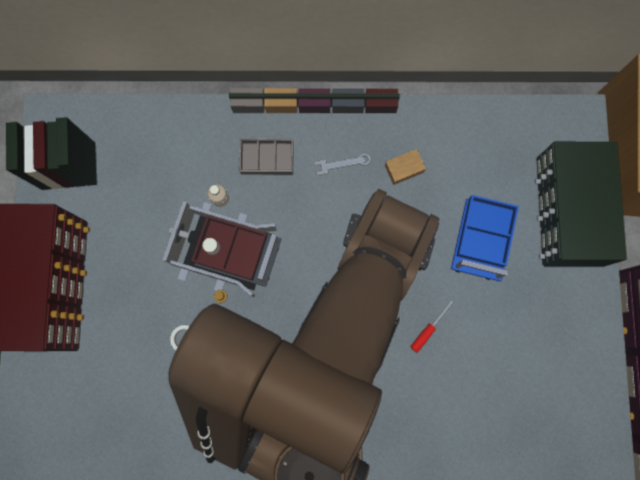

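```bash
python3 -m handwheel '[{"travel":[0,0,0],"roll":0},{"travel":[0,0,0],"roll":0},{"travel":[0,0,0],"roll":0}]'; python3 - <<'E'
from meas import *
from bc import b
im=cv2.imread('pics/top14.png')[:,:,::-1]
mm,ct=drawer(im); r,p=fitrect(ct,'top',99); print(mm.sum(),r,b(np.array(r[0])))
E
python3 -c "
from h import *
print(job.job_done(), env.state()['t'])"
```

```text
t: 25.45
eef_pos: [476.7, -159.9, 201.7]
tcp_rot: [1.604, 1.571, -1.83]
ft_force: [-0.3, 0.7, -0.2]
opening: 0.499
2581 ((506.26446533203125, 207.56394958496094), (156.19886779785156, 120.15618133544922), 72.9141616821289) [-5.7 -0.3]
the job is handed in; nothing more can be done
the job is handed in; nothing more can be done
```

The caddy is parked in the bay with its nose against the buffer, and I handed the job in at about 25.5 s.

**What I did**
- I gripped the caddy by the middle of its push bar and ran it 100 mm straight ahead on the open bench.
- I then steered it onto the bay's middle line and ran 60 mm straight before its nose reached the mouth, so the castors could trail again.
- In the bay I crept forward and felt the buffer with the caddy's origin about 24 mm short of the bay's origin. I pressed to a wrist force of 9–10 N, of which about 1.5 N was rolling drag.
- I eased back to about 1 N, let go, and took the arm clear.

**Last checks**
- **Position:** after release, the caddy was square to within about 0.3° and 0.3 mm off the bay's middle line. The nose was touching the buffer, and the push bar did not shift when I opened the fingers.
- **Jar and surroundings:** the jar was upright, and none of the other objects looked moved. The tape roll was partly hidden by the arm in the last picture.
- **Castors:** I saw the front pair trailing after the bench run and again at the mouth. The rear pair stayed mostly hidden, so that they trail rests on the straight distance they rolled.

**What disagreed or went wrong**
- **Fingertip height:** the real fingertips sat about 35–40 mm higher than the reported tool position. My first grip closed on air above the bar, so I corrected the height from the camera pictures.
- **Grip too low:** a mistyped move then took the next grip about 15 mm too low, pressing down with about 4 N. I released and gripped again at the right height before moving the caddy.

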